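# Hang the nut driver in the snap hook

## Robot

A 7-joint arm with a two-finger parallel gripper is mounted at the origin on the work surface. World frame = base frame: x ahead of the robot, y to its left, z up, the work surface at z = 0. Lengths are in m, angles in rad, forces in N, time in s.
With the tool pointing down it reaches from about 0.425 to 0.925 m from the base axis. Payload 6.8 kg.
Tool frame: the origin (TCP) lies on the centre line of the jaws, within the pads' length; the fingertips stand 14 mm ahead of it and the grasp point (between the pads) lies 5 mm behind it (r.tips_ahead is the distance from the TCP to the fingertips, in m); z points along the fingers, y is the line along which they close (so a half turn about z gives the same grasp; the last joint's range is limited). The gripper opens to 85 mm and grips with 20 to 120 N. Pads are 22 mm wide; open, the fingers measure 114 mm over their backs; the gripper's body (76 mm by 85 mm) begins 54 mm behind the grasp point. The pads swing forward as they close: fully open they stand 13 mm farther back than shut.
Start: joints at [-1.224, 0.477, 0.022, 1.555, -0.011, 1.109, -0.083], TCP at [0.297, 0.606, 0.223] pointing down, gripper open.
Joint ranges: [-2.96, 2.96], [-0.34, 2.1], [-1.41, 1.46], [0.24, 2.44], [-1.37, 4.51], [0.17, 1.92], [-2.96, 2.96]. Speed limits (rad/s): [2.39, 2.39, 3.14, 3.14, 3.14, 3.14, 3.14].

## Interface

Orientations are given as a rotation vector (axis times angle).
In Python, from bench import r, eyes gives the robot as it stands.
- The arm moves only by the tool step_arm, never from a script. Its argument "rows" is a list of rows, each a list of 6 numbers: the shift along the world's x, y, z in units of 60 cm (1.0 is 60 cm), then the turn, a rotation vector about the world's x, y, z in units of pi rad (1.0 is pi rad). In form: [[x, y, z, rx, ry, rz], ...]. A call has 1 to 5 rows; each row is the pose to reach, as a shift and turn from the pose commanded when the call began, turning the shorter way round; what a row does not reach only later rows make up. A row lasts 1/12 s, in which the tool goes at most 41.7 mm and 7.16 degrees, less where a joint would pass 70% of its speed; a pose out of reach is approached as far as the arm can. A call with a number of a shift or a turn outside -1 to 1 is refused whole. A call with a gripper value outside its range is refused whole. "jaw" is the closure, from 0 (fully open) to 1 (shut), set as the call begins (left out, the last holds). The fingers move at their own pace and stop on an object; "squeeze" is the grip in N (left out, the last holds). Time passes only in rows, so rows that repeat a pose let the fingers close. It gives the time, the measured TCP pose, the force, the opening and the grip force at its end, in the units of the state.
- r.get_obs(): the state, without advancing time (a new reading comes with each control period).
- eyes.grab_frame(name): name is "scene" or "side" or "wrist"; returns the picture (400x640x3 uint8, red, green, blue); there is no depth.
- eyes.camera_info(name): a dict with "mtx" (3x3 intrinsics, pixels), "extrinsics" (4x4, takes a point from camera to world coordinates); the wrist camera has in their place "tool_from_camera" (4x4, takes a point from camera to tool coordinates, whose origin is the TCP and whose axes are the flange's). Camera axes: x right, y down, z forward; pixel columns grow to the right and rows downward; lengths in m; the calibration is good to about 2 mm. The wrist camera is an equidistant fisheye: a pixel r from the principal point sees the ray r / f radians off the axis. A picture is of the moment at which its call begins: read the wrist's pose just before it. camera_info takes no time and is no camera call.
- r.hand_in(): hands the job in; it is judged then, once.
The state is a dict: "clock": time; "joints": joint angles; "qvel": joint speeds; "tau": joint torques, N m; "tcp_pos": TCP position; "orientation": TCP orientation; "contact_force": force on the tool from outside, world axes, zero at the start; "moment": the same for the moment, N m; "grip_width": finger opening in m; "gripper_force": force on a finger pad.
Only numpy, scipy, OpenCV 4.12 (cv2) and the standard library are available. Lean on these libraries where they do the work, as an engineer would, in place of code of your own. Each camera call takes 0.05 s, during which the arm holds its last target. There are 200 camera calls.

## Task

The battery pack on the bench is open, so put the loose nut driver away: pick it up, push the ring at its tail gently in through the sprung gate of the snap hook on the tool stand, and let go so that it hangs freely from the hook with the gate shut behind it, swaying no more than a little. Feel your way, pressing on the hook no harder than about 12 N and only with the tool, never with the gripper; leave everything else on the bench where it lies.

Things in the scene. Friction and masses are not known exactly. Their poses are not given: they have to be found in the camera images.
- driver: nut driver lying on the bench, 0.1 to 0.16 kg: black eight-flat handle 92 mm long, 24 mm across flats; 8 mm steel shaft with a hollow socket at one end (tip at x = -104 mm), steel ring at the other. Origin: under the middle of the handle on the bench; x along the tool towards the ring, z up; tool axis at z = 12 mm. Balances near the handle's middle: grip it there.
- eye (a point): on the driver: middle of the ring's wire at its outermost point, x = 80.5 mm, z = 12 mm in the driver's frame; this bit of wire has to pass the gate. The ring is rigid on the tool, in its xy plane (level while the tool lies): round wire 6 mm thick, 32 mm outside, 20 mm hole
- ring_center (a point): on the driver: centre of the ring's hole, x = 67.5 mm, z = 12 mm in the driver's frame
- stand: fixed tool stand; origin on the bench right under the fork pin that carries the snap hook. x points from the hook's gate side to its back: the ring is pushed in along +x. Base plate 140 x 140 x 12 mm centred at x = y = 130 mm, 22 mm post 347 mm high, 14 mm boom at z = 341 mm straight from post to fork. Fork 22 mm wide, pin at z = 315 mm along y.
- snap: steel snap hook, 90 x 36 mm, 8 mm round wire, flat in the stand's xz plane. Origin at the fork pin; x to its back, z up along the hook. Spine at x = 14 mm; bowl a half circle of 14 mm radius (wire centre) about z = -72 mm; nose at x = -14 mm, top at z = -62 mm; above the nose the gate, hinged at z = -34 mm.
- gate (a joint): angle of the hook's gate, a 6 mm bar, 28 mm long, hinged at its top to the hook: 0 = shut (lower end over the nose), positive = swung in towards the spine, stop at 0.95 rad. Opens inward only; its spring takes about 2.5 N at the lower end to start, 5 N fully open. A wire pushed in just above the nose, then down inside, slips off its lower end and it snaps shut above the wire.
- mouth (a point): on the hook: x = -14 mm, z = -56 mm, on the gate 6 mm above the nose's top: where the ring's wire should push. The hook swings about the pin, a little stiff (about half a newton here), and stays where left. Pushed, it first swings back until the fork stops it; the fork is clamped at some tilt within 15 degrees of plumb, so where that is must be felt. Only then does the gate fully give.
- bowl (a point): on the hook: where the middle of the ring's wire rests in the bottom of the bowl when the tool hangs, x = 0, z = -79 mm
- screwdriver: bystander: screwdriver of the same make with the same handle, round plain butt without a ring, thin blade. Origin under the tool, x towards the butt
- pack: bystander: open battery pack, black tray 130 x 200 x 45 mm with blue cells standing up to 57 mm; origin under its centre
- meter: bystander: multimeter lying flat, 185 x 90 x 50 mm; origin under its centre
- tape: bystander: roll of yellow tape lying flat, 76 mm across, 24 mm high; origin under its centre
- spool: bystander: solder spool, 52 mm across, 30 mm high; origin under its centre
- nut_tray: bystander: small open grey tray of nuts, 75 x 100 x 22 mm; origin under its centre
- flux: bystander: small amber bottle, 34 mm across, 85 mm high; origin under its centre
There are look-alikes about, which are no part of the job. Leave any white look-alike of the driver alone.

How it is judged:
By the outcome, as a careful person would: the job done as asked, in the order asked, and still so for the second after the job is handed in, with the robot touching nothing.
It also fails if it takes over 72 s, if anything falls off the work surface, if the arm or the gripper's body presses on something with over 40 N, if the wrist force passes 120 N, or if a joint passes its speed limit or range.

## Working session

There is one attempt and no reset: what is moved stays moved. The work goes in short steps, Python scripts to look and compute and a tool call to move; the robot and the scene stay as the last step left them, time stands still between calls to the robot, and variables do not carry over. Pictures are saved under pics/ and viewed, at most 10 in all, crops included, and the job is handed in when it is done.

Besides the shell and the picture viewer there is one more tool, called after "Request:" by a JSON object that holds its "op" and its "data". step_arm: Moves the arm, as the interface text tells. Shifts and turns lie within -1 to 1; 1 stands for 60 cm of shift or pi rad of turn. Its arguments: {"type":"object","properties":{"rows":{"type":"array"},"jaw":{"type":"number"},"squeeze":{"type":"number"}},"required":["rows"]}

```bash
ls; mkdir -p pics; python3 - <<'E'
from bench import r, eyes
import cv2, numpy as np
print(r.get_obs())
for n in ("scene","side","wrist"):
    im=eyes.grab_frame(n); cv2.imwrite(f"pics/{n}0.png",im[:,:,::-1])
    print(n,eyes.camera_info(n))
E
```

```text
pics
{'clock': 0.0, 'joints': array([-1.22406616,  0.4778044 ,  0.02235134,  1.55646541, -0.01151008,
        1.10930205, -0.08310619]), 'qvel': array([-1.64659813e-03,  7.98816934e-04,  6.72827621e-05,  6.39405255e-04,
       -1.11012443e-03, -1.05872107e-04,  1.07859194e-03]), 'tau': array([-7.27586357e-04, -5.96447110e+01,  1.60752274e+00, -2.81181407e+01,
        1.24640384e-02,  9.55233991e-03, -3.04196715e-05]), 'tcp_pos': array([0.29628234, 0.60581354, 0.22211718]), 'orientation': array([-7.08237905e-01, -3.06042530e+00,  2.87242658e-03]), 'contact_force': array([0.56322309, 0.61061128, 0.53644696]), 'moment': array([0.00910383, 0.01329037, 0.02954761]), 'gripper_force': 0.0, 'grip_width': 0.08537680638529763}
scene {'mtx': array([[457.74837211,   0.        , 319.57265447],
       [  0.        , 457.74837211, 198.59943121],
       [  0.        ,   0.        ,   1.        ]]), 'extrinsics': array([[-0.63650348,  0.46110256, -0.61826187,  1.22039577],
       [ 0.77126961,  0.38317868, -0.50824923,  0.51932011],
       [ 0.00254974, -0.800349  , -0.59952896,  0.91152741],
       
[... 314 characters left out ...]
3748, -0.61290766,  0.78720255, -1.05284523],
       [ 0.00210134, -0.78912827, -0.61422485,  0.92130447],
       [ 0.        ,  0.        ,  0.        ,  1.        ]])}
wrist {'mtx': array([[309.70691629,   0.        , 316.61136127],
       [  0.        , 309.70691629, 193.45588788],
       [  0.        ,   0.        ,   1.        ]]), 'tool_from_camera': array([[-3.73055090e-04, -9.45145743e-01, -3.26648717e-01,
         8.40778194e-02],
       [ 9.99999760e-01, -5.43216538e-04,  4.29708707e-04,
        -1.40080967e-03],
       [-5.83578341e-04, -3.26648479e-01,  9.45145719e-01,
        -1.50191295e-01],
       [ 0.00000000e+00,  0.00000000e+00,  0.00000000e+00,
         1.00000000e+00]])}
```

View pics/scene0.png

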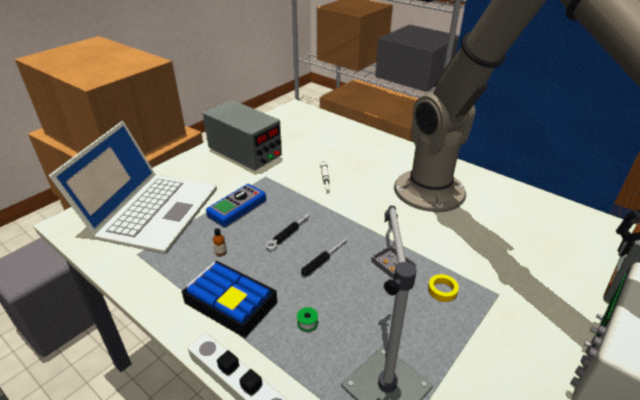

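View pics/side0.png

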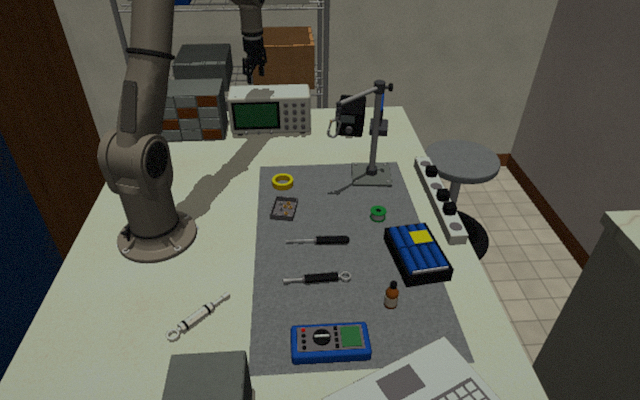

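The scene picture shows the driver with its ring at about (271,245) and the screwdriver at (318,262). In the side picture the driver lies at (320,278) with its ring at (345,277), and the hook hangs at about (333,125). Next is a closer composite.

```bash
cat > h.py <<'E'
import numpy as np, cv2
from scipy.spatial.transform import Rotation as R
from bench import r, eyes
def ray(n,u,v):
    c=eyes.camera_info(n);T=c["extrinsics"];d=T[:3,:3]@np.linalg.inv(c["mtx"])@[u,v,1];return T[:3,3],d/np.linalg.norm(d)
def plane(n,u,v,z):
    o,d=ray(n,u,v);return o+d*(z-o[2])/d[2]
def tri(a,b):
    (o1,d1),(o2,d2)=ray("scene",*a),ray("side",*b)
    s=np.linalg.lstsq(np.c_[d1,-d2],o2-o1,rcond=None)[0]
    p,q=o1+s[0]*d1,o2+s[1]*d2;return (p+q)/2,np.linalg.norm(p-q)
def proj(n,p):
    c=eyes.camera_info(n);T=c["extrinsics"];x=c["mtx"]@(T[:3,:3].T@(np.asarray(p)-T[:3,3]));return x[:2]/x[2]
def crop(im,x,y,w,h,k):
    return cv2.resize(im[y:y+h,x:x+w],None,fx=k,fy=k,interpolation=cv2.INTER_CUBIC)
E
python3 - <<'E'
from h import *
a=cv2.imread("pics/scene0.png");b=cv2.imread("pics/side0.png")
t=np.hstack([crop(a,370,195,80,60,5),crop(b,315,75,80,60,5)])
u=np.hstack([crop(a,255,205,80,60,5),crop(b,275,260,80,60,5)])
cv2.imwrite("pics/c1.png",np.vstack([t,u]))
for p in [(271,245)]: print(plane("scene",*p,.012))
for p in [(345,277),(321,278),(287,281)]: print(plane("side",*p,.012))
E
```

```text
[ 0.55462199 -0.20889624  0.012     ]
[ 0.55157264 -0.21782215  0.012     ]
[ 0.48566958 -0.21712844  0.012     ]
[ 0.39277481 -0.22190406  0.012     ]
```

View pics/c1.png

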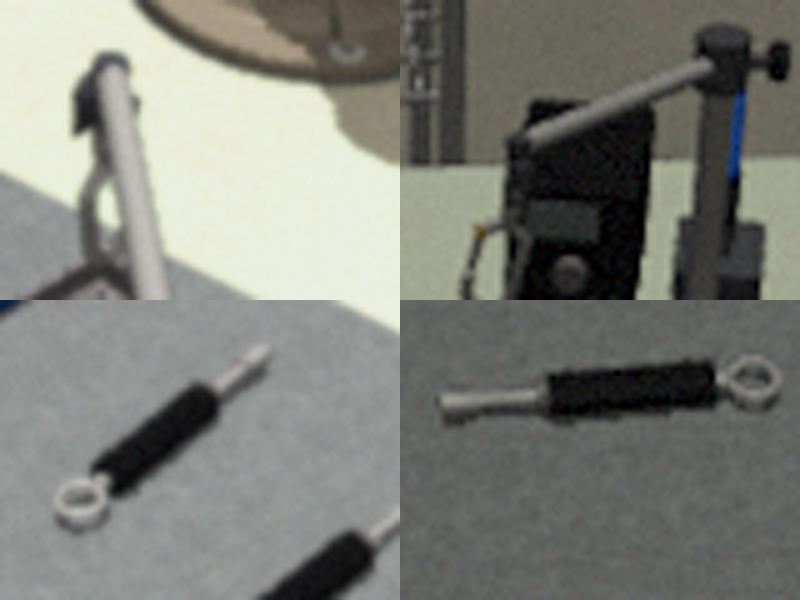

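The composite shows the fork and boom end at scene (392,208) and side (340,102). The post top is near side (379,85), the hook hangs down-left with its gate side towards -x, and the ring is at scene (271,245) and side (345,276).

```bash
python3 - <<'E'
from h import *
print("ring",plane("scene",271.4,245.4,.012),plane("side",345.4,276.4,.012))
print("mid",plane("scene",286,232.6,.012),plane("side",321.4,277.4,.012))
print("boomend",plane("scene",392,209,.341),plane("side",340,102,.341),tri((392,209),(340,102)))
print("posttop",plane("scene",404,272,.341),plane("side",379.4,85.4,.341),tri((404,272),(379.4,85.4)))
print("base",plane("scene",388,385,.012),plane("side",372,175,.012))
im=eyes.grab_frame("scene")
b=cv2.imread("pics/side0.png");a=cv2.imread("pics/scene0.png")
cv2.imwrite("pics/c2.png",np.vstack([np.hstack([crop(b,318,95,50,50,8),crop(a,372,198,50,50,8)]),np.hstack([crop(a,335,300,100,100,4)[:, :400][:200],crop(b,325,150,100,50,4)])]))
E
```

```text
ring [ 0.55510065 -0.20682014  0.012     ] [ 0.55293288 -0.21569277  0.012     ]
mid [ 0.48713046 -0.21261566  0.012     ] [ 0.48693229 -0.21500345  0.012     ]
boomend [0.56559324 0.17042101 0.341     ] [0.57065522 0.18205925 0.341     ] (array([0.56974642, 0.17289447, 0.34504046]), np.float64(0.0006937014661834213))
posttop [0.70138024 0.28044652 0.341     ] [0.71065481 0.29625839 0.341     ] (array([0.70736199, 0.28289968, 0.3470266 ]), np.float64(0.0008101148896012835))
base [0.70925945 0.2889395  0.012     ] [0.70844202 0.26935012 0.012     ]
```

View pics/c2.png

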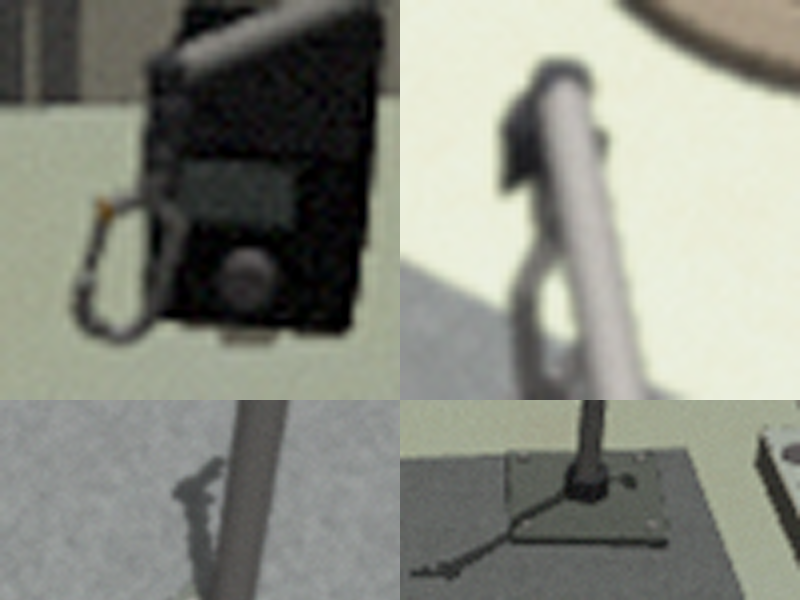

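The hook is clear in the side view: gate hinge at (331,121), nose at (328,131), bowl bottom at (334,137). The driver's handle middle is at about (0.487,-0.214), so I'll move above it for a wrist look.

Request:
{"op": "step_arm", "data": {"rows": [[0.0145, -0.068, 0, 0, 0, 0.0075], [0.029, -0.136, 0, 0, 0, 0.015], [0.0435, -0.204, 0, 0, 0, 0.0225], [0.058, -0.272, 0, 0, 0, 0.03], [0.0725, -0.34, 0, 0, 0, 0.0375]]}}

```text
clock: 0.62
tcp_pos: [0.34, 0.4005, 0.2229]
orientation: [-0.525, -3.097, 0.0]
contact_force: [0.2, -0.4, 0.6]
grip_width: 0.0855
gripper_force: 0.0
```

Request:
{"op": "step_arm", "data": {"rows": [[0.0145, -0.068, 0, 0, 0, 0.0075], [0.029, -0.136, 0, 0, 0, 0.015], [0.0435, -0.204, 0, 0, 0, 0.0225], [0.058, -0.272, 0, 0, 0, 0.03], [0.0725, -0.34, 0, 0, 0, 0.0375]]}}

```text
clock: 1.03
tcp_pos: [0.3833, 0.1968, 0.2232]
orientation: [0.342, 3.123, 0.001]
contact_force: [0.4, 0.3, -0.0]
grip_width: 0.0854
gripper_force: 0.0
```

Request:
{"op": "step_arm", "data": {"rows": [[0.0145, -0.068, 0, 0, 0, 0.0075], [0.029, -0.136, 0, 0, 0, 0.015], [0.0435, -0.204, 0, 0, 0, 0.0225], [0.058, -0.272, 0, 0, 0, 0.03], [0.0725, -0.34, 0, 0, 0, 0.0375]]}}

```text
clock: 1.45
tcp_pos: [0.4268, -0.0069, 0.2234]
orientation: [0.157, 3.137, 0.001]
contact_force: [0.4, -0.1, 0.5]
grip_width: 0.0858
gripper_force: 0.0
```

Request:
{"op": "step_arm", "data": {"rows": [[0.0145, -0.068, 0, 0, 0, 0.0075], [0.029, -0.136, 0, 0, 0, 0.015], [0.0435, -0.204, 0, 0, 0, 0.0225], [0.058, -0.272, 0, 0, 0, 0.03], [0.0725, -0.34, 0, 0, 0, 0.0375]]}}

```text
clock: 1.87
tcp_pos: [0.4703, -0.2106, 0.2233]
orientation: [-0.028, 3.141, 0.0]
contact_force: [0.6, 1.0, -0.4]
grip_width: 0.0854
gripper_force: 0.0
```

```bash
cat >> h.py <<'E'
def wplane(o,u,v,z):
    c=eyes.camera_info("wrist");K=c["mtx"];T=c["tool_from_camera"]
    p=np.array([u-K[0,2],v-K[1,2]]);rr=np.hypot(*p);th=rr/K[0,0]
    d=np.r_[np.sin(th)*p/max(rr,1e-9),np.cos(th)]
    Rw=R.from_rotvec(o["orientation"]).as_matrix()
    d=Rw@T[:3,:3]@d;q=Rw@T[:3,3]+o["tcp_pos"];return q+d*(z-q[2])/d[2]
E
python3 - <<'E'
from h import *
o=r.get_obs();im=eyes.grab_frame("wrist");cv2.imwrite("pics/w1.png",im[:,:,::-1])
print(o["joints"],o["tcp_pos"])
g=im.max(2);m=(g<45).astype(np.uint8)
n,l,s,c=cv2.connectedComponentsWithStats(m)
for i in range(1,n):
    if s[i,4]>300: print(s[i],c[i].round(1),cv2.minAreaRect(np.argwhere(l==i)[:,::-1].astype(np.float32)),wplane(o,*c[i],.012).round(4))
E
```

```text
[-0.16668896  0.22883823  0.54951773  1.96198114 -0.14282191  0.98776284
  2.03882548] [ 0.47032189 -0.21058047  0.22328051]
[   8    0   60   48 1242] [34.9 27.9] ((38.05681228637695, 22.166580200195312), (48.31963348388672, 56.95867156982422), 86.09950256347656) [ 0.2425 -0.6596  0.012 ]
[ 47   0  23  21 325] [58.3  9.6] ((58.62068176269531, 9.55172348022461), (16.71257972717285, 23.769004821777344), 68.19859313964844) [ 0.2278 -0.6006  0.012 ]
[303 139  15  72 749] [310.3 173.1] ((309.7164611816406, 174.60781860351562), (71.0260238647461, 13.7726411819458), 88.83085632324219) [ 0.4848 -0.2192  0.012 ]
[   75   254   316   146 19849] [225.5 355.7] ((232.5, 326.5), (145.0, 315.0), 90.0) [ 0.8185 -0.3675  0.012 ]
[ 397  266   58  134 3596] [428.8 346.4] ((436.5588073730469, 337.76470947265625), (48.02206039428711, 137.0326385498047), 14.03624439239502) [ 0.7929 -0.0081  0.012 ]
[ 472  300   46  100 2952] [494.  349.1] ((492.6452331542969, 349.88604736328125), (99.63725280761719, 38.00096130371094), 80.6900634765625) [0.8307 0.1457 0.012 ]
[ 284  304  109   30 2074] [337.3 318.9] ((337.99505615234375, 318.95050048828125), (20.398263931274414, 110.05111694335938), 84.2894058227539) [ 0.7143 -0.1756  0.012 ]
```

View pics/w1.png

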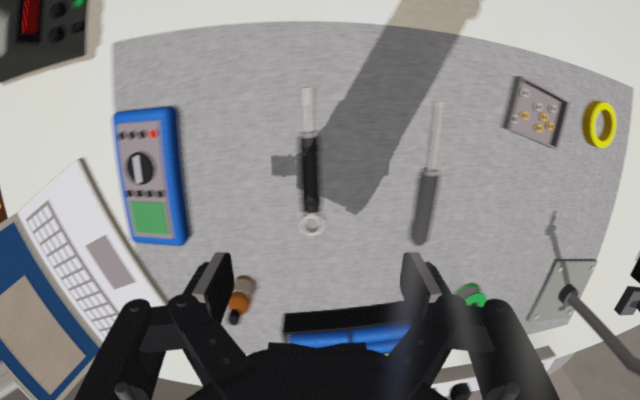

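The wrist picture shows the driver nearly along the image column: socket tip (307,92), handle from (308,132) to (312,213), ring centre (312,225). The stand base is at right (565,290).

```bash
python3 - <<'E'
from h import *
o=r.get_obs()
S,Rg=wplane(o,307.5,90,.012),wplane(o,312,225,.012)
print(S,Rg,np.linalg.norm(Rg-S)); d=(Rg-S)/np.linalg.norm(Rg-S)
print("mid",Rg-d*.0675,S+d*.104,"yaw",np.degrees(np.arctan2(d[1],d[0])))
for p in [(309,134),(312,211)]:print(wplane(o,*p,.014))
Rw=R.from_rotvec(o["orientation"])
# stand: base plate corners and yaw
for n,P in(("side",[(352,162.5),(391,163),(352.5,185),(391.7,186)]),):
    for p in P: print(plane(n,*p,.012).round(3))
for p in [(563,258),(596,260),(528,323),(570,325)]: print("w",wplane(o,*p,.012).round(3))
psi=np.arctan2(d[1],d[0])
for t in (30,35):
    t=np.radians(t);z=np.array([-np.sin(t)*np.cos(psi),-np.sin(t)*np.sin(psi),-np.cos(t)]);x=np.array([-np.cos(t)*np.cos(psi),-np.cos(t)*np.sin(psi),np.sin(t)])
    M=R.from_matrix(np.c_[x,np.cross(z,x),z]);print((M*Rw.inv()).as_rotvec()/np.pi)
E
```

```text
[ 0.38647202 -0.23353753  0.012     ] [ 0.5552404  -0.22711939  0.012     ] 0.1688903719262546
mid [ 0.48778916 -0.22968451  0.012     ] [ 0.4903969  -0.22958534  0.012     ] yaw 2.177869046560704
[ 0.43798513 -0.23137599  0.014     ]
[ 0.53485708 -0.2271952   0.014     ]
[0.647 0.357 0.012]
[0.793 0.344 0.012]
[0.63  0.212 0.012]
[0.766 0.197 0.012]
w [0.628 0.218 0.012]
w [0.644 0.333 0.012]
w [0.774 0.194 0.012]
w [0.815 0.346 0.012]
[-0.00222674  0.16760101  0.00767668]
[-0.00293293  0.19537026  0.0075199 ]
```

```bash
python3 - <<'E'
from h import *
o=r.get_obs();print(o["clock"],o["tcp_pos"],o["orientation"],o["qvel"])
im=eyes.grab_frame("wrist")
m=((im.max(2)<45)).astype(np.uint8);m[:100]=0;m[240:]=0;m[:,:290]=0;m[:,330:]=0
n,l,s,c=cv2.connectedComponentsWithStats(m);i=1+np.argmax(s[1:,4]);print(s[i],c[i],wplane(o,*c[i],.012))
b=(im.min(2)>150).astype(np.uint8)
n,l,s,c=cv2.connectedComponentsWithStats(b)
for i in range(1,n):
    if s[i,4]>40 and 290<c[i][0]<330 and c[i][1]<240:print(s[i],c[i],wplane(o,*c[i],.012))
E
```

```text
1.9167 [ 0.47083605 -0.21962147  0.22408318] [-0.01828693  3.13855273 -0.00973733] [-0.05909898 -0.06602222 -0.02152021  0.06750708  0.06529131  0.00201428
 -0.28281728]
[ 311  135   19   75 1179] [320.86174724 169.74893978] [ 0.48170818 -0.21687138  0.012     ]
```

Request:
{"op": "step_arm", "data": {"rows": [[0.024, -0.002, -0.038, 0, 0.033, 0.0015], [0.048, -0.004, -0.076, 0, 0.067, 0.003], [0.071, -0.006, -0.113, 0, 0.1, 0.0045], [0.095, -0.008, -0.15, 0, 0.133, 0.006], [0.118, -0.01, -0.188, -0.002, 0.167, 0.0075]]}}

```text
clock: 2.38
tcp_pos: [0.5424, -0.2144, 0.1096]
orientation: [0.054, -2.613, 0.003]
contact_force: [1.7, -1.2, 0.3]
grip_width: 0.0854
gripper_force: 0.0
```

Request:
{"op": "step_arm", "data": {"rows": [[0, 0, 0, 0, 0, 0], [0, 0, 0, 0, 0, 0], [0, 0, 0, 0, 0, 0], [0, 0, 0, 0, 0, 0], [0, 0, 0, 0, 0, 0]]}}

```text
clock: 2.8
tcp_pos: [0.5416, -0.2157, 0.1146]
orientation: [0.05, -2.624, 0.003]
contact_force: [-0.5, 0.2, -0.3]
grip_width: 0.0852
gripper_force: 0.0
```

```bash
python3 - <<'E'
from h import *
o=r.get_obs();print(o["clock"],o["tcp_pos"],o["orientation"],abs(o["qvel"]).max(),o["joints"])
Rw=R.from_rotvec(o["orientation"]).as_matrix();print(Rw.round(3))
im=eyes.grab_frame("wrist");cv2.imwrite("pics/w2.png",im[:,:,::-1])
m=((im.max(2)<50)).astype(np.uint8)
n,l,s,c=cv2.connectedComponentsWithStats(m)
for i in range(1,n):
    if s[i,4]>300: print(s[i],c[i].round(1),wplane(o,*c[i],.012).round(4))
np.save("o2.npy",np.r_[o["tcp_pos"],o["orientation"]])
E
```

```text
2.8 [ 0.54155557 -0.21567135  0.11463807] [ 0.05023619 -2.62384967  0.00287919] 0.009858789082655849 [-0.10668117  0.7838045   0.50320846  1.52199951 -0.16672711  1.40534334
  2.03183314]
[[-0.868 -0.036 -0.494]
 [-0.035  0.999 -0.012]
 [ 0.494  0.007 -0.869]]
[  38    0   76   52 1826] [78.3 17.4] [ 0.2243 -0.6019  0.012 ]
[ 306  137   27  101 1482] [318.8 186.6] [ 0.4848 -0.2161  0.012 ]
[ 90 140  33  40 752] [107.1 159.8] [ 0.4624 -0.4487  0.012 ]
[ 459  188   25  104 2368] [471.2 237.4] [ 0.529  -0.0666  0.012 ]
[   75   254   401   146 24452] [265.8 356. ] [ 0.6427 -0.2585  0.012 ]
[ 470  300   56  100 3805] [495.  351.1] [ 0.6479 -0.0303  0.012 ]
```

View pics/w2.png

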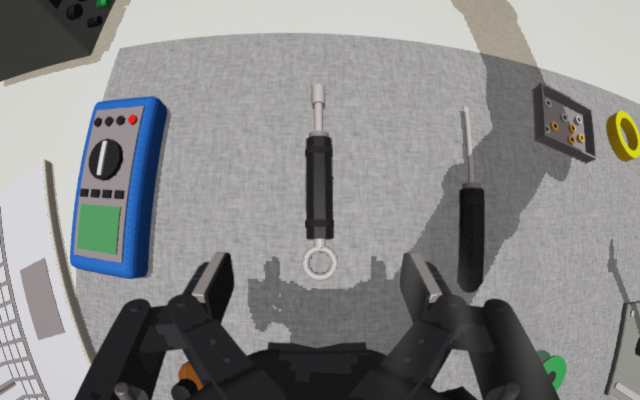

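The driver is centred: socket tip (318,84), handle (318,134) to (320,240), ring centre (320,263), and nothing stands between the jaws.

```bash
python3 - <<'E'
from h import *
v=np.load("o2.npy");o=dict(tcp_pos=v[:3],orientation=v[3:])
S,Rg=wplane(o,318,84,.012),wplane(o,320,263,.012);d=(Rg-S)/np.linalg.norm(Rg-S)
print(S,Rg,"mid",Rg-d*.0675,S+d*.104,"yaw",np.degrees(np.arctan2(d[1],d[0])))
im=cv2.imread("pics/w2.png");g=im.max(2)
for row in (150,180,210,230):
    c=np.where(g[row,295:345]<62)[0]+295;print(row,c.min(),c.max(),wplane(o,c.mean(),row,.016))
E
```

```text
[ 0.37862028 -0.22056626  0.012     ] [ 0.5533866  -0.21269941  0.012     ] mid [ 0.48595488 -0.21573475  0.012     ] [ 0.48251507 -0.21588959  0.012     ] yaw 2.5773470198080735
150 306 331 [ 0.45129897 -0.2176518   0.016     ]
180 307 331 [ 0.47963076 -0.21622576  0.016     ]
210 307 331 [ 0.5067319  -0.21528861  0.016     ]
230 307 332 [ 0.52437128 -0.21423387  0.016     ]
```

Request:
{"op": "step_arm", "data": {"rows": [[-0.02, 0, -0.036, 0, 0, 0], [-0.04, 0, -0.072, 0, 0, 0], [-0.058, 0, -0.105, 0, 0, 0], [-0.07, 0, -0.127, 0, 0, 0], [-0.077, 0, -0.139, 0, 0, 0]]}}

```text
clock: 3.27
tcp_pos: [0.4938, -0.2144, 0.028]
orientation: [0.052, -2.618, 0.001]
contact_force: [-0.3, 0.2, 0.5]
grip_width: 0.0854
gripper_force: 0.0
```

Request:
{"op": "step_arm", "data": {"rows": [[0, 0, 0, 0, 0, 0], [0, 0, 0, 0, 0, 0], [0, 0, 0, 0, 0, 0]]}}

```text
clock: 3.52
tcp_pos: [0.4964, -0.2149, 0.0285]
orientation: [0.053, -2.62, 0.003]
contact_force: [-0.6, -0.0, 0.4]
grip_width: 0.0851
gripper_force: 0.0
```

Request:
{"op": "step_arm", "data": {"rows": [[-0.006, -0.001, -0.006, 0, 0, 0], [-0.011, -0.002, -0.0125, 0, 0, 0], [-0.011, -0.002, -0.0125, 0, 0, 0], [-0.011, -0.002, -0.0125, 0, 0, 0]]}}

```text
clock: 3.85
tcp_pos: [0.4879, -0.2159, 0.0193]
orientation: [0.053, -2.616, 0.002]
contact_force: [0.3, 0.4, -0.3]
grip_width: 0.0851
gripper_force: 0.0
```

Request:
{"op": "step_arm", "data": {"rows": [[0, 0, 0, 0, 0, 0], [0, 0, 0, 0, 0, 0], [0, 0, 0, 0, 0, 0], [0, 0, 0, 0, 0, 0], [0, 0, 0, 0, 0, 0]], "jaw": 1, "squeeze": 80}}

```text
clock: 4.27
tcp_pos: [0.4884, -0.2158, 0.0194]
orientation: [0.053, -2.616, 0.003]
contact_force: [0.5, -0.2, -1.3]
grip_width: 0.0256
gripper_force: 0.0
```

Request:
{"op": "step_arm", "data": {"rows": [[0, 0, 0, 0, 0, 0], [0, 0, 0, 0, 0, 0], [0, 0, 0, 0, 0, 0], [0, 0, 0, 0, 0, 0], [0, 0, 0, 0, 0, 0]]}}

```text
clock: 4.68
tcp_pos: [0.4881, -0.2158, 0.0207]
orientation: [0.053, -2.615, 0.002]
contact_force: [-1.3, 1.0, 8.5]
grip_width: 0.0005
gripper_force: 4.7
```

```bash
python3 - <<'E'
from h import *
o=r.get_obs();print(o["grip_width"],o["gripper_force"],o["contact_force"])
a=eyes.grab_frame("wrist");b=eyes.grab_frame("side");c=eyes.grab_frame("scene")
cv2.imwrite("pics/g1.png",np.vstack([crop(a,200,60,266,200,3)[:,:800][:300*1+100,:],np.hstack([crop(b,265,240,100,50,4),crop(c,240,195,100,50,4)])])[:,:,::-1])
E
```

```text
0.00047986559740087047 4.711982608423568 [-1.31674277  0.99179045  8.48216498]Traceback (most recent call last):
  File "<stdin>", line 4, in <module>
    return _nx.concatenate(arrs, 0, dtype=dtype, casting=casting)
           ~~~~~~~~~~~~~~~^^^^^^^^^^^^^^^^^^^^^^^^^^^^^^^^^^^^^^^
ValueError: all the input array dimensions except for the concatenation axis must match exactly, but along dimension 1, the array at index 0 has size 798 and the array at index 1 has size 800
```

```bash
python3 - <<'E'
from h import *
a=eyes.grab_frame("wrist");b=eyes.grab_frame("side");c=eyes.grab_frame("scene")
cv2.imwrite("pics/g1.png",np.vstack([cv2.resize(a[60:360,120:520],(800,400)),np.hstack([crop(b,265,240,100,50,4),crop(c,240,195,100,50,4)])])[:,:,::-1])
E
```

```text
(no output)
```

View pics/g1.png

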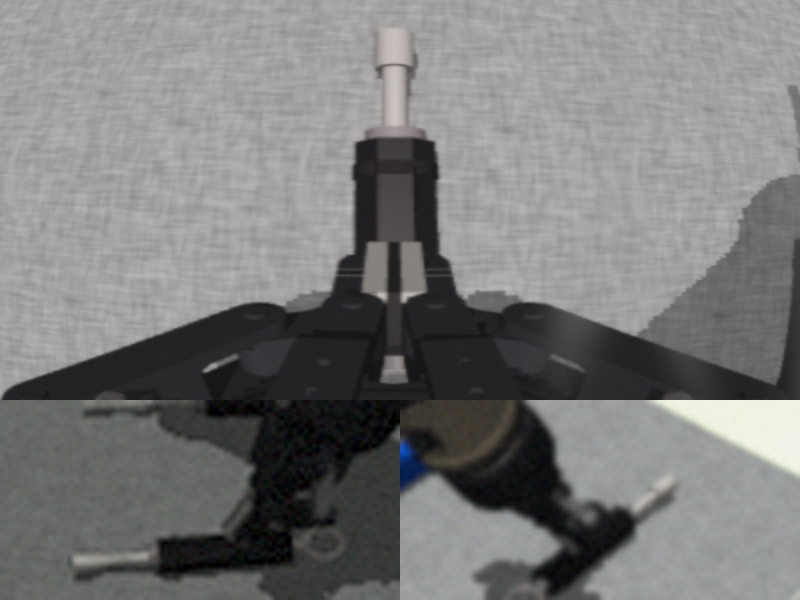

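The jaws shut on top of the handle, which slipped out beneath the pads. The driver itself lies about where it was, so I'll check the geometry.

```bash
python3 - <<'E'
from h import *
o=r.get_obs();print(r.tips_ahead,o["tcp_pos"],o["grip_width"],o["clock"],o["contact_force"])
print(wplane(o,316.5,81,.012),wplane(o,316.5,161,.012),wplane(o,316.5,161,.024))
T=eyes.camera_info("wrist")["tool_from_camera"];K=eyes.camera_info("wrist")["mtx"]
for z in (.014,-.005):
    p=T[:3,:3].T@(np.array([0,0,z])-T[:3,3]);th=np.arctan2(np.hypot(p[0],p[1]),p[2]);print(z,K[:2,2]+K[0,0]*th*p[:2]/np.hypot(p[0],p[1]))
E
```

```text
0.014 [ 0.48814808 -0.21581152  0.02069396] 8.052802978790088e-05 4.9833 [-1.07968047  1.38927437  9.10817689]
[ 0.37826874 -0.22118786  0.012     ] [ 0.43509302 -0.21904774  0.012     ] [ 0.43877062 -0.21901572  0.024     ]
0.014 [318.7110903  237.47804842]
-0.005 [318.94943771 253.52600211]
```

Request:
{"op": "step_arm", "data": {"rows": [[0, 0, 0, 0, 0, 0], [0, 0, 0, 0, 0, 0], [0, 0, 0, 0, 0, 0], [0, 0, 0, 0, 0, 0], [0, 0, 0, 0, 0, 0]], "jaw": 0}}

```text
clock: 5.4
tcp_pos: [0.4883, -0.2157, 0.0192]
orientation: [0.053, -2.616, 0.002]
contact_force: [-0.7, -0.2, 1.4]
grip_width: 0.0606
gripper_force: 0.0
```

Request:
{"op": "step_arm", "data": {"rows": [[0, 0, 0, 0, 0, 0], [0, 0, 0, 0, 0, 0], [0, 0, 0, 0, 0, 0], [0, 0, 0, 0, 0, 0], [0, 0, 0, 0, 0, 0]]}}

```text
clock: 5.82
tcp_pos: [0.4883, -0.2158, 0.0194]
orientation: [0.053, -2.616, 0.003]
contact_force: [-0.6, 0.8, 0.1]
grip_width: 0.0854
gripper_force: 0.0
```

```bash
python3 - <<'E'
from h import *
o=r.get_obs();print(o["tcp_pos"],o["grip_width"],o["contact_force"],o["joints"])
a=eyes.grab_frame("wrist");b=eyes.grab_frame("side");c=eyes.grab_frame("scene")
cv2.imwrite("pics/g2.png",np.vstack([cv2.resize(a[60:360,120:520],(800,300)),np.hstack([crop(b,280,245,66,50,6)[:,:400],crop(c,240,200,66,50,6)[:,:400]])[:, :800] if 0 else cv2.resize(np.hstack([crop(b,270,245,80,60,5),crop(c,250,200,80,60,5)]),(800,300))])[:,:,::-1])
E
```

```text
[ 0.48829223 -0.21581004  0.01937741] 0.08544854572699838 [-0.56896443  0.78327804  0.1050332 ] [-0.0933742   0.84474356  0.47145319  1.6833207  -0.18861215  1.19175717
  2.05078666]
```

View pics/g2.png

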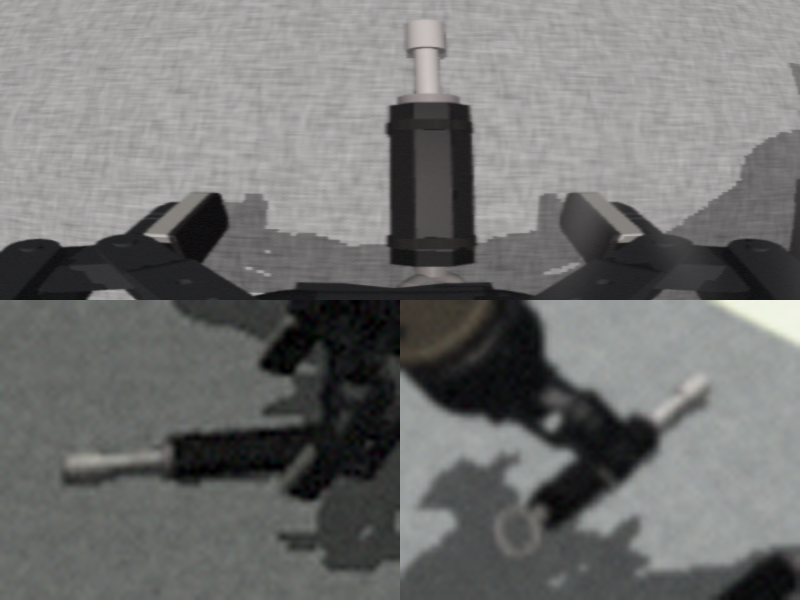

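The driver has shifted about 12 mm to +y and may have rolled: its handle centre is now at column 335 of the wrist image instead of 316. I'll back off and measure it numerically.

Request:
{"op": "step_arm", "data": {"rows": [[0.01, 0, 0.018, 0, 0, 0], [0.03, 0, 0.054, 0, 0, 0], [0.06, 0, 0.107, 0, 0, 0], [0.085, 0, 0.15, 0, 0, 0], [0.089, 0, 0.159, 0, 0, 0]]}}

```text
clock: 6.38
tcp_pos: [0.5467, -0.2166, 0.1198]
orientation: [0.055, -2.625, 0.006]
contact_force: [-0.4, 0.4, -0.3]
grip_width: 0.0855
gripper_force: 0.0
```

Request:
{"op": "step_arm", "data": {"rows": [[0, 0, 0, 0, 0, 0], [0, 0, 0, 0, 0, 0], [0, 0, 0, 0, 0, 0], [0, 0, 0, 0, 0, 0], [0, 0, 0, 0, 0, 0]]}}

```text
clock: 6.8
tcp_pos: [0.5406, -0.2156, 0.1138]
orientation: [0.053, -2.614, 0.002]
contact_force: [-0.6, 0.8, -0.2]
grip_width: 0.0854
gripper_force: 0.0
```

```bash
cat > drv.py <<'E'
from h import *
def drv(o,im,x0=290,x1=370):
    g=im.max(2).astype(int)
    for row in (150,180,210,230):
        c=np.where(g[row,x0:x1]<55)[0]+x0
        if len(c): print(row,c.min(),c.max(),wplane(o,c.mean(),row,.014).round(4))
    b=(im.min(2)>135).astype(np.uint8);b[:,:x0]=0;b[:,x1:]=0;b[300:]=0
    k,_=cv2.findContours(b,cv2.RETR_CCOMP,cv2.CHAIN_APPROX_NONE)
    for q in k:
        if cv2.contourArea(q)>80:
            e=cv2.fitEllipse(q);print(cv2.boundingRect(q),[np.round(t,1) for t in e],wplane(o,*e[0],.012).round(4))
E
python3 - <<'E'
from drv import *
o=r.get_obs();print(o["tcp_pos"],abs(o["qvel"]).max())
im=eyes.grab_frame("wrist");cv2.imwrite("pics/w3.png",im[:,:,::-1])
v=np.load("o2.npy");print("old");drv(dict(tcp_pos=v[:3],orientation=v[3:]),cv2.imread("pics/w2.png")[:,:,::-1])
print("new");drv(o,im)
E
```

```text
[ 0.54060551 -0.21558958  0.11384916] 0.007913813394229061
old
150 306 331 [ 0.4506 -0.2176  0.014 ]
180 307 331 [ 0.4792 -0.2162  0.014 ]
210 307 331 [ 0.5065 -0.2157  0.014 ]
230 307 332 [ 0.5242 -0.2142  0.014 ]
(290, 0, 80, 290) [array([329.5, 140.9]), array([ 87.7, 376.9]), np.float64(0.0)] [ 0.4405 -0.2076  0.012 ]
(304, 131, 31, 111) [array([318.9, 188.5]), array([ 32., 136.]), np.float64(179.5)] [ 0.4866 -0.2161  0.012 ]
(320, 92, 7, 40) [array([322.8, 109.6]), array([ 4.7, 36.3]), np.float64(2.9)] [ 0.4079 -0.2149  0.012 ]
new
150 317 341 [ 0.4482 -0.2079  0.014 ]
180 318 342 [ 0.4769 -0.2059  0.014 ]
210 318 342 [ 0.5042 -0.2058  0.014 ]
230 318 343 [ 0.522  -0.2044  0.014 ]
(290, 0, 80, 293) [array([329.4, 141.7]), array([ 87.7, 378.7]), np.float64(0.1)] [ 0.4392 -0.2076  0.012 ]
(314, 133, 32, 111) [array([329.4, 190.7]), array([ 32.4, 136.4]), np.float64(179.4)] [ 0.4863 -0.2063  0.012 ]
```

```bash
python3 - <<'E'
from drv import *
for f,c in(("w2",320),("w3",331)):
    g=cv2.imread(f"pics/{f}.png").min(2)[240:290:2,c-24:c+26:2]
    print(f);print("\n".join("".join("#" if v>170 else "+" if v>130 else "." if v>60 else " " for v in row) for row in g))
E
```

```text
w2
++++++++++####+++++++++++
+++++++##+####+++++++++++
++++++++++####+++++++++++
++++++++++####+++++++++++
++##++++########+++++++++
++###++#####+#####+++++++
++++++###+++..++###+++++#
++#++##++++++++++##+++++#
++++###.++++++++++##+++++
#+#++#+.++++++++++##+++++
++++##++++++++++++##+++++
++++##+++++++++++++##++++
++#+##++++++++++++##+++++
++++##++++++++++++##+++++
++++##+.++++++++++##+++++
+++++##+.++++++++###+++++
+++++###+..++..+###++++++
++++++####+++++###+++++++
+++++++##########++++++++
+++++++++######++++++++++
++++++++++++++++++++++++#
++#++++++++++++++++++++++
.++++++++++++++++++++++++
....+++++++++++++++++++++
.....+++...++++++++++++++
w3
+++++.   ..........++++++
+++++++++++###+++++++++++
####++++++####+++++++++++
+++++++++++###+++++++++++
+++++++++++###+++++++++++
+++++++++++++++++++##++++
+++++++++++++++++++++++++
++++++++#++++++#+++##++++
##+++++##++++++##+##++#++
##+++++#+.++++++#+++++#++
+#++++##++++++++##++++#++
++++++##++++++++##++++#++
++++++##++++++++##+++##++
++++++##++++++++##+++##++
++++++##++++++++##+++++++
++++++##+.++++++#++++++#+
++++++###..+++.+#++++++#+
+++++++##+....+++++++++++
++++++++#++...+++++++++++
#++++++++#+++++++++++++++
+++++++++++++++++++++++++
++++++++++++++++++#+#++++
+++++++++++++++++++++++++
++++++++++++++++++++++++.
++++++++++++++++++++++++.
```

```bash
python3 - <<'E'
from h import *
for z in (.0185,.035):
  for y in (-.166,-.266):
    print(z,y,proj("side",[.488,y,z]).round(1),proj("side",[.478,y,z-.005]).round(1))
g=cv2.imread("pics/g2.png")
# handle top/bottom edges in side view, projected
print(proj("side",[.48,-.206,.024]),proj("side",[.48,-.206,0]))
E
```

```text
0.0185 -0.166 [320.4 262.9] [316.9 264.3]
0.0185 -0.266 [323.3 290. ] [319.5 291.5]
0.035 -0.166 [320.5 258.7] [316.9 260.1]
0.035 -0.266 [323.4 285.8] [319.6 287.3]
[318.65939736 272.06313077] [318.60813969 278.09164143]
```

```bash
python3 - <<'E'
from h import *
T=eyes.camera_info("wrist")["tool_from_camera"];K=eyes.camera_info("wrist")["mtx"]
def wp(q):
    p=T[:3,:3].T@(np.array(q)-T[:3,3]);th=np.arctan2(np.hypot(p[0],p[1]),p[2]);return (K[:2,2]+K[0,0]*th*p[:2]/np.hypot(p[0],p[1])).round(1)
for z in (.014,.001,-.006,-.012,-.02): print(z,wp([.011,.0427,z]),wp([-.011,.0427,z]),wp([.011,.0,z]),wp([-.011,0,z]))
E
```

```text
0.014 [391.  220.1] [387.5 252.4] [318.8 220.6] [318.7 253.4]
0.001 [396.1 229.6] [392.  263.4] [318.9 230.4] [318.8 264.8]
-0.006 [399.1 235.2] [394.6 269.8] [319.  236.3] [318.9 271.5]
-0.012 [401.8 240.4] [396.9 275.7] [319.1 241.7] [319.  277.6]
-0.02 [405.7 247.9] [400.2 284.1] [319.3 249.5] [319.1 286.3]
```

The cameras and the contact agree that the real fingertips stand about 24 mm further back than stated, at tool z of about -10 mm when shut. So the pads rode on the handle's top, and opening them rolled the tool one flat (45°) to +y. I'll roll it back by dragging the shut tips lightly across the top towards -y.

Request:
{"op": "step_arm", "data": {"rows": [[-0.018, 0.003, -0.026, 0, 0, 0], [-0.036, 0.006, -0.052, 0, 0, 0], [-0.054, 0.01, -0.08, 0, 0, 0], [-0.072, 0.013, -0.107, 0, 0, 0], [-0.088, 0.016, -0.131, 0, 0, 0]], "jaw": 1, "squeeze": 40}}

```text
clock: 7.27
tcp_pos: [0.4876, -0.2059, 0.035]
orientation: [0.053, -2.615, 0.002]
contact_force: [-0.2, 0.4, -0.7]
grip_width: 0.0256
gripper_force: 0.0
```

Request:
{"op": "step_arm", "data": {"rows": [[0, 0, 0, 0, 0, 0], [0, 0, 0, 0, 0, 0], [0, 0, 0, 0, 0, 0], [0, 0, 0, 0, 0, 0], [0, 0, 0, 0, 0, 0]]}}

```text
clock: 7.68
tcp_pos: [0.4901, -0.2066, 0.037]
orientation: [0.053, -2.618, 0.003]
contact_force: [0.9, -0.3, 0.1]
grip_width: 0.0001
gripper_force: 0.0
```

Request:
{"op": "step_arm", "data": {"rows": [[0, 0, -0.006, 0, 0, 0], [0, 0, -0.012, 0, 0, 0], [0, 0, -0.018, 0, 0, 0], [0, 0, -0.022, 0, 0, 0], [0, 0, -0.022, 0, 0, 0]]}}

```text
clock: 8.1
tcp_pos: [0.4885, -0.206, 0.0223]
orientation: [0.053, -2.615, 0.002]
contact_force: [0.1, 0.8, -0.2]
grip_width: -0.0001
gripper_force: 0.0
```

Request:
{"op": "step_arm", "data": {"rows": [[0, 0, -0.002, 0, 0, 0], [0, 0, -0.004, 0, 0, 0], [0, 0, -0.005, 0, 0, 0]]}}

```text
clock: 8.35
tcp_pos: [0.4889, -0.2064, 0.0207]
orientation: [0.053, -2.616, 0.003]
contact_force: [-0.3, 1.0, 8.4]
grip_width: -0.0
gripper_force: 4.2
```

Request:
{"op": "step_arm", "data": {"rows": [[0, -0.006, 0, 0, 0, 0], [0, -0.012, 0, 0, 0, 0], [0, -0.018, 0, 0, 0, 0], [0, -0.024, 0, 0, 0, 0], [0, -0.03, 0, 0, 0, 0]]}}

```text
clock: 8.77
tcp_pos: [0.4896, -0.2251, 0.0207]
orientation: [0.053, -2.618, 0.004]
contact_force: [1.1, 0.0, 0.5]
grip_width: 0.0001
gripper_force: 0.8
```

Request:
{"op": "step_arm", "data": {"rows": [[0, 0, 0.01, 0, 0, 0], [0.03, 0.01, 0.06, 0, 0, 0], [0.05, 0.02, 0.09, 0, 0, 0], [0.07, 0.025, 0.12, 0, 0, 0], [0.088, 0.025, 0.158, 0, 0, 0]]}}

```text
clock: 9.18
tcp_pos: [0.5421, -0.2073, 0.1151]
orientation: [0.056, -2.615, 0.001]
contact_force: [0.6, 0.5, -0.7]
grip_width: 0.0002
gripper_force: 0.0
```

Request:
{"op": "step_arm", "data": {"rows": [[0, 0, 0, 0, 0, 0], [0, 0, 0, 0, 0, 0], [0, 0, 0, 0, 0, 0], [0, 0, 0, 0, 0, 0], [0, 0, 0, 0, 0, 0]], "jaw": 0}}

```text
clock: 9.6
tcp_pos: [0.5406, -0.209, 0.1139]
orientation: [0.053, -2.614, 0.002]
contact_force: [0.5, -0.4, 0.3]
grip_width: 0.0606
gripper_force: 0.0
```

Request:
{"op": "step_arm", "data": {"rows": [[0, 0, 0, 0, 0, 0], [0, 0, 0, 0, 0, 0], [0, 0, 0, 0, 0, 0], [0, 0, 0, 0, 0, 0], [0, 0, 0, 0, 0, 0]]}}

```text
clock: 10.02
tcp_pos: [0.5417, -0.2092, 0.1147]
orientation: [0.053, -2.616, 0.003]
contact_force: [-0.5, 1.1, -0.2]
grip_width: 0.0851
gripper_force: 0.0
```

```bash
python3 - <<'E'
from drv import *
o=r.get_obs();print(o["tcp_pos"],o["orientation"])
im=eyes.grab_frame("wrist");cv2.imwrite("pics/w4.png",im[:,:,::-1])
drv(o,im,280,360)
g=im.min(2)[100:300:2,284:360:2]
print("\n".join("".join("#" if v>170 else "+" if v>130 else "." if v>60 else " " for v in row) for row in g[65:]))
E
```

```text
[ 0.54165484 -0.20923304  0.11474099] [ 5.29428770e-02 -2.61625346e+00  2.60967044e-03]
150 299 324 [ 0.45   -0.2178  0.014 ]
180 300 324 [ 0.4786 -0.2155  0.014 ]
210 300 324 [ 0.506  -0.2146  0.014 ]
230 299 324 [ 0.5238 -0.2148  0.014 ]
(280, 0, 80, 294) [array([319.6, 141.3]), array([ 87.9, 376.4]), np.float64(179.9)] [ 0.4402 -0.2106  0.012 ]
(296, 93, 33, 154) [array([312.1, 184.8]), array([ 31.4, 154.5]), np.float64(0.6)] [ 0.4826 -0.2159  0.012 ]
+++++++.    .....    .++++++++++++#+++
+++++++.    .....    .++++++++++++##++
+++++++.    .....    .++++++++++++++++
+++++++.    .....    .+#+++++++++#++++
++++#++.    .....   ..+#++++++++++++++
++++#++++++++###+...++++++++++++++++++
++++++++++#++###++++++++++++++++++++++
+++++++++++++###++++++++++++++++++++++
+++++++++++++###++++++++++++++++++++++
+++++++++++#######+++++++++##+++++++++
++++###++##########+++++++++#+++++++++
++++++++###++...+####+++++++++++++++++
++++##++##+.+++++++##+++++###+++++++#+
+++++++##+.+++++++++##++++++++#+++++++
+++##+###..+++++++++##++++++++#+++++++
++++++##++++++++++++###+++++++#+++++++
++++++##+++++++++++++##+++++++#+++++++
++++++##+.+++++++++++##++++++##+++++++
++++++##+.+++++++++++##+++++++++++++++
++++++##+..+++++++++##+++++++++#++++#+
+++++++##+.+++++++++##+++++++++##+++++
#++++++###....++..+##+++++++++++++++++
#+++++++###++.++++###+++++++++++++++++
+++++++++###########+++++++++++++++++#
+++++#+++++#######+++++++++++++++++++#
++++++++++++++++.+++++++++#+#+++++++++
.+++.+++++++++++++++++++++++++++++++++
.....+++++++++++++++++++++++#++++++++.
.......+++++++++++++++++++++++++++++..
.........+++##++++++++++++++++++++++..
...........+++++...+++++......++......
............+.........................
......................................
......................................
......................................
```

The roll is undone: the ring is full width again (level), and the handle middle is at (0.485,-0.2155). Now I descend with the corrected fingertip length.

Request:
{"op": "step_arm", "data": {"rows": [[-0.015, -0.002, -0.028, 0, 0, 0], [-0.03, -0.004, -0.056, 0, 0, 0], [-0.045, -0.006, -0.084, 0, 0, 0], [-0.06, -0.008, -0.112, 0, 0, 0], [-0.076, -0.0105, -0.1395, 0, 0, 0]]}}

```text
clock: 10.48
tcp_pos: [0.4959, -0.2154, 0.0304]
orientation: [0.053, -2.617, 0.003]
contact_force: [-1.1, 0.1, -1.0]
grip_width: 0.0854
gripper_force: 0.0
```

Request:
{"op": "step_arm", "data": {"rows": [[-0.008, 0, -0.014, 0, 0, 0], [-0.016, 0, -0.028, 0, 0, 0], [-0.024, 0, -0.042, 0, 0, 0], [-0.029, 0, -0.05, 0, 0, 0], [-0.029, 0, -0.05, 0, 0, 0]]}}

```text
clock: 10.9
tcp_pos: [0.4779, -0.2153, 0.0005]
orientation: [0.053, -2.615, 0.002]
contact_force: [0.5, -0.3, -0.5]
grip_width: 0.0851
gripper_force: 0.0
```

Request:
{"op": "step_arm", "data": {"rows": [[0, 0, 0, 0, 0, 0], [0, 0, 0, 0, 0, 0]]}}

```text
clock: 11.07
tcp_pos: [0.4795, -0.2157, 0.0016]
orientation: [0.053, -2.618, 0.003]
contact_force: [0.5, -0.3, -0.2]
grip_width: 0.0852
gripper_force: 0.0
```

Request:
{"op": "step_arm", "data": {"rows": [[-0.004, 0, -0.006, 0, 0, 0], [-0.004, 0, -0.006, 0, 0, 0], [-0.004, 0, -0.006, 0, 0, 0], [-0.004, 0, -0.006, 0, 0, 0], [-0.004, 0, -0.006, 0, 0, 0]], "jaw": 0.55, "squeeze": 30}}

```text
clock: 11.48
tcp_pos: [0.4764, -0.2155, -0.0024]
orientation: [0.053, -2.617, 0.003]
contact_force: [0.2, -0.1, -1.2]
grip_width: 0.0387
gripper_force: 0.0
```

Request:
{"op": "step_arm", "data": {"rows": [[0, 0, 0, 0, 0, 0], [0, 0, 0, 0, 0, 0], [0, 0, 0, 0, 0, 0], [0, 0, 0, 0, 0, 0]], "jaw": 1, "squeeze": 80}}

```text
clock: 11.82
tcp_pos: [0.4767, -0.2156, -0.0022]
orientation: [0.053, -2.617, 0.003]
contact_force: [1.1, 0.8, 3.8]
grip_width: 0.0221
gripper_force: 79.2
```

Request:
{"op": "step_arm", "data": {"rows": [[0, 0, 0, 0, 0, 0], [0, 0, 0, 0, 0, 0], [0, 0, 0, 0, 0, 0], [0, 0, 0, 0, 0, 0]]}}

```text
clock: 12.15
tcp_pos: [0.4767, -0.2156, -0.0022]
orientation: [0.053, -2.617, 0.003]
contact_force: [1.6, -0.2, 5.0]
grip_width: 0.0224
gripper_force: 79.3
```

The driver is gripped with a 22 mm opening at 79 N. Now I lift it and work out the stand's pose.

Request:
{"op": "step_arm", "data": {"rows": [[0, 0, 0.02, 0, 0, 0], [0, 0, 0.06, 0, 0, 0], [0, 0, 0.12, 0, 0, 0], [0, 0, 0.18, 0, 0, 0], [0, 0, 0.24, 0, 0, 0]]}}

```text
clock: 12.57
tcp_pos: [0.4755, -0.2155, 0.1432]
orientation: [0.053, -2.615, 0.002]
contact_force: [0.8, 0.0, -1.6]
grip_width: 0.0219
gripper_force: 78.6
```

Request:
{"op": "step_arm", "data": {"rows": [[0, 0, 0.02, 0, 0, 0], [0, 0, 0.03, 0, 0, 0], [0, 0, 0.03, 0, 0, 0], [0, 0, 0.03, 0, 0, 0], [0, 0, 0.03, 0, 0, 0]]}}

```text
clock: 12.98
tcp_pos: [0.4753, -0.2149, 0.1579]
orientation: [0.054, -2.613, 0.002]
contact_force: [0.5, 0.0, -1.6]
grip_width: 0.0224
gripper_force: 78.6
```

```bash
python3 - <<'E'
from h import *
from scipy.optimize import least_squares
o=r.get_obs();print(o["tcp_pos"],o["orientation"],o["contact_force"],o["grip_width"],o["joints"])
im=eyes.grab_frame("wrist");cv2.imwrite("pics/w5.png",im[:,:,::-1])
b=eyes.grab_frame("side");c=eyes.grab_frame("scene")
cv2.imwrite("pics/s5.png",b[:,:,::-1]);cv2.imwrite("pics/sc5.png",c[:,:,::-1])
def hk(p,x,z):
    O,a,y=p[:2],p[2],np.radians(-6.2)
    X=x*np.cos(a)-z*np.sin(a);Z=x*np.sin(a)+z*np.cos(a)   # a>0: hook bottom swings to +x
    return np.r_[O+X*np.array([np.cos(y),np.sin(y)]),.315+Z]
def f(p):
    e=[proj("side",hk(p,-.014,-.034))-[330.9,121.2],proj("side",hk(p,0,-.090))-[333.6,137.2],proj("side",hk(p,-.014,-.062))-[328.4,130.6],
       proj("side",hk(p,.014,-.055))-[339.2,127.5],[(p[1]-.167)/.002]]
    return np.hstack(e)
s=least_squares(f,[.564,.167,0]);print(s.x,np.degrees(s.x[2]),s.fun.round(1))
E
```

```text
[ 0.47533333 -0.2149162   0.15787745] [ 5.35764506e-02 -2.61338382e+00  1.55607667e-03] [ 0.45063613  0.01865943 -1.60251149] 0.02243791558091104 [-0.13944376  0.64925177  0.53751648  1.66849074 -0.11587455  1.39716859
  2.04498763]
[ 0.55907411  0.16847547 -0.08199232] -4.697813935267369 [-0.4  0.6 -0.5  1.1  1.2 -0.7 -0.3  1.3  0.7]
```

```bash
cat > kin.py <<'E'
import numpy as np, itertools
from scipy.optimize import least_squares
from scipy.spatial.transform import Rotation as R
D=[([-1.22406616,.4778044,.02235134,1.55646541,-.01151008,1.10930205,-.08310619],[.29628234,.60581354,.22211718],[-.708237905,-3.06042530,.00287]),
([-.16668896,.22883823,.54951773,1.96198114,-.14282191,.98776284,2.03882548],[.47032189,-.21058047,.22328051],[-.028,3.141,0]),
([-.10668117,.7838045,.50320846,1.52199951,-.16672711,1.40534334,2.03183314],[.54155557,-.21567135,.11463807],[.05023619,-2.62384967,.00287919]),
([-.0933742,.84474356,.47145319,1.6833207,-.18861215,1.19175717,2.05078666],[.48829223,-.21581004,.01937741],[.053,-2.616,.003]),
([-.13944376,.64925177,.53751648,1.66849074,-.11587455,1.39716859,2.04498763],[.47533333,-.2149162,.15787745],[.0535764506,-2.61338382,.00155607667])]
def fk(q,p,s):
    H,L1,L2,Lt,a1,a2,a3,yb,yt=p
    M=R.from_euler("z",s[0]*q[0]+yb);t=np.array([0,0,H])
    M=M*R.from_euler("y",q[1]);t=t+M.apply([a1,0,L1])
    M=M*R.from_euler("z",s[1]*q[2])*R.from_euler("y",q[3]);t=t+M.apply([a2,0,L2])
    M=M*R.from_euler("z",s[2]*q[4])*R.from_euler("y",q[5]);t=t+M.apply([a3,0,Lt])
    return M*R.from_euler("z",s[3]*q[6]+yt),t
def res(p,s):
    e=[]
    for q,t,w in D:
        M,x=fk(q,p,s);e+=list(x-t)+list((M*R.from_rotvec(w).inv()).as_rotvec()*.3)
    return np.array(e)
def fit():
    best=None
    for s in itertools.product((1,-1),repeat=4):
        for yt in (0,1.57,3.14,-1.57):
            f=least_squares(res,[.3,.5,.45,.3,0,0,0,0,yt],args=(s,))
            if best is None or f.cost<best[0]: best=(f.cost,s,f.x)
    return best
E
python3 - <<'E'
from kin import *
c,s,p=fit();print(c,s,p.round(4),abs(res(p,s)).max())
E
```

```text
0.0003613583946346785 (-1, -1, -1, -1) [ 2.8980e-01  5.1350e-01  5.0650e-01  3.1120e-01 -2.1800e-02 -1.6800e-02
  3.0000e-04 -8.1900e-02  1.4955e+00] 0.011396424541174358
```

```bash
cat > ik.py <<'E'
from kin import *
c,s,p=fit()
lo=np.array([-2.96,-.34,-1.41,.24,-1.37,.17,-2.96]);hi=np.array([2.96,2.1,1.46,2.44,4.51,1.92,2.96])
def ik(t,M,q0,n=1,seed=0):
    g=np.random.default_rng(seed);best=None
    for k in range(n):
        x0=np.clip(q0 if k==0 else g.uniform(lo,hi),lo+.01,hi-.01)
        f=least_squares(lambda q:(lambda A:np.r_[A[1]-t,(A[0]*M.inv()).as_rotvec()*.3,.0005*(q-q0)])(fk(q,p,s)),x0,bounds=(lo,hi))
        A=fk(f.x,p,s);e=np.linalg.norm(A[1]-t);w=np.degrees((A[0]*M.inv()).magnitude())
        v=e*1000+w+.3*abs(f.x-q0).sum()
        if best is None or v<best[0]: best=(v,f.x,e,w)
    return best
def G(phi,t=29.6,ys=-6.2):   # gripper attitude with the driver pitched up phi (deg)
    a=np.radians(t-phi);M=np.c_[[-np.cos(a),0,np.sin(a)],[0,1,0],[-np.sin(a),0,-np.cos(a)]]
    return R.from_euler("z",ys,degrees=True)*R.from_matrix(M)
def tcp(eye,phi,ys=-6.2):
    return np.asarray(eye)-(R.from_euler("z",ys,degrees=True)*R.from_euler("y",-phi,degrees=True)).apply([.0887,0,.0142])
E
python3 - <<'E'
from ik import *
q=np.array(D[4][0]);ys=np.radians(-6.2);O=np.array([.559,.1685])
def W(x,z):return np.r_[O+x*np.array([np.cos(ys),np.sin(ys)]),.315+z]
for phi in (0,15,30): 
    b=ik(tcp(W(-.04,-.056),phi),G(phi),q,6);print("pre",phi,b[1].round(2),round(b[2],4),round(b[3],1))
q=b[1]
for phi in (30,45,60,75,90):
    b=ik(tcp(W(0,-.079),phi),G(phi),q,8);q=b[1];print("in",phi,b[1].round(2),round(b[2],4),round(b[3],1))
print(tcp(W(0,-.079),90))
E
```

```text
pre 0 [-0.63  0.4   0.34  1.76 -0.28  1.51  1.27] 0.0 0.0
pre 15 [-0.66  0.27  0.29  1.9  -0.19  1.22  1.18] 0.0 0.0
pre 30 [-0.68  0.17  0.22  2.04 -0.04  0.93  1.04] 0.0 0.0
in 30 [-0.64  0.27  0.23  1.98 -0.07  0.9   1.1 ] 0.0 0.0
in 45 [-0.74  0.21  0.27  2.12  0.14  0.59  0.87] 0.0 0.0
in 60 [-1.06  0.22  0.53  2.26  0.63  0.31  0.33] 0.0 0.0
in 75 [-0.94  0.27  0.34  2.35  1.88  0.39 -0.95] 0.0 0.0
in 90 [-0.9   0.4   0.25  2.41  2.3   0.74 -1.43] 0.0 0.0
[0.57311694 0.16696641 0.1473    ]
```

```bash
cat >> ik.py <<'E'
ysr=np.radians(-6.2);O=np.array([.559,.1685])
def W(x,z,y=0):return np.r_[O+x*np.array([np.cos(ysr),np.sin(ysr)])+y*np.array([-np.sin(ysr),np.cos(ysr)]),.315+z]
def todo(o,eye,phi):
    t=tcp(eye,phi);Rw=R.from_rotvec(o["orientation"])
    print("shift",((t-o["tcp_pos"])/.6).round(4),"turn",((G(phi)*Rw.inv()).as_rotvec()/np.pi).round(4),"target",t.round(4))
E
python3 - <<'E'
from h import *
import ik
o=r.get_obs();ik.todo(o,ik.W(-.08,-.056),30)
# ring seen by the wrist camera now: plane of the level tool
im=cv2.imread("pics/w5.png").min(2)
z=o["tcp_pos"][2]+.0142
from h import wplane
print(o["tcp_pos"])
g=im[160:300:2,280:360:2]
print("\n".join(str(160+2*i).ljust(5)+"".join("#" if v>170 else "+" if v>110 else "." if v>60 else " " for v in row) for i,row in enumerate(g)))
E
```

```text
shift [-0.1091  0.6665  0.0735] turn [-0.0087 -0.17   -0.0463] target [0.4102 0.1847 0.2024]
[ 0.47562559 -0.21520633  0.15827832]
160  +++++++++##+++++#####+++++++++++++++++++
162  ++++++++++++++++++++++++++++++++++++++++
164  ++++++++++++++++++++++++++++++++++++++++
166  ++++++++++.+++++++++++++++.+++++++++++++
168  ++++++++++.+++++++++++++++..++++++++++++
170  ++++++++++.+++++++++++++++..++++++++++++
172  ++++++++++..................++++++##++++
174  +++++++++.    .........    .++++++###+++
176  +++++++.      .........       +++#+#++++
178  +++++++       .........       +#+####+++
180  +++++++       .........       ++++++++++
182  +++++++       .........       ++++++++++
184  +++++++       .........       ++++++++#+
186  +++++++       ..........      .+++++++#+
188  +++++++       .........       .+++++++++
190  +++++++       ...    ...      .+++++++++
192  +++++++                       .+++++++++
194  +++++++                       .+++++##++
196  ++++++.                        +++++#+++
198  ++++++.                        +++++++++
200  ++++++.                        +++++++++
202
[... 1534 characters left out ...]
..........         .+++++ 
270  ++++          ..........         .+++++.
272  ++++          ..........         .+++++.
274  +++.          ..........         .++++++
276  +++.          ..........          ++++++
278  +++.          ..........          ++++++
280  +##+          ..........         .###+. 
282  .++.          ..........         .##+   
284   .+.          ..........         .#+    
286    ..          ..........         .+.    
288                ..........                
290                ..........                
292                ..........                
294                ..........                
296                ..........                
298                ..........
```

Request:
{"op": "step_arm", "data": {"rows": [[-0.01, 0.05, 0.01, -0.001, -0.017, -0.005], [-0.02, 0.11, 0.02, -0.002, -0.034, -0.009], [-0.032, 0.175, 0.025, -0.003, -0.051, -0.014], [-0.044, 0.24, 0.03, -0.0035, -0.068, -0.019], [-0.054, 0.305, 0.036, -0.0044, -0.085, -0.023]]}}

```text
clock: 13.55
tcp_pos: [0.4428, -0.0311, 0.1807]
orientation: [-0.053, -2.884, 0.002]
contact_force: [0.6, 1.3, -0.8]
grip_width: 0.0222
gripper_force: 78.7
```

Request:
{"op": "step_arm", "data": {"rows": [[-0.011, 0.065, 0.008, -0.001, -0.017, -0.005], [-0.022, 0.13, 0.016, -0.002, -0.034, -0.009], [-0.033, 0.195, 0.024, -0.003, -0.051, -0.014], [-0.044, 0.26, 0.032, -0.0035, -0.068, -0.019], [-0.055, 0.32, 0.0375, -0.0044, -0.085, -0.023]]}}

```text
clock: 13.97
tcp_pos: [0.4101, 0.1614, 0.2039]
orientation: [0.17, 3.125, -0.0]
contact_force: [0.8, 0.6, -1.2]
grip_width: 0.022
gripper_force: 78.6
```

Request:
{"op": "step_arm", "data": {"rows": [[0, 0.03, 0, 0, 0, 0], [0, 0.041, 0, 0, 0, 0], [0, 0.041, 0, 0, 0, 0], [0, 0.041, 0, 0, 0, 0], [0, 0.041, 0, 0, 0, 0]]}}

```text
clock: 14.38
tcp_pos: [0.4113, 0.182, 0.2031]
orientation: [0.174, 3.128, -0.005]
contact_force: [0.2, -0.0, -1.5]
grip_width: 0.0219
gripper_force: 78.7
```

```bash
python3 - <<'E'
from h import *
import ik
o=r.get_obs();print(o["clock"],o["tcp_pos"],o["contact_force"],o["joints"].round(2))
ik.todo(o,ik.W(-.05,-.056),30)
b=eyes.grab_frame("side");c=eyes.grab_frame("scene")
cv2.imwrite("pics/s6.png",b[:,:,::-1]);cv2.imwrite("pics/sc6.png",c[:,:,::-1])
M=R.from_rotvec(o["orientation"])*ik.G(30).inv()  # actual vs wanted attitude
e=o["tcp_pos"]-(ik.tcp([0,0,0],30));print("eye",e,proj("side",e),proj("scene",e),M.magnitude())
cv2.imwrite("pics/v9.png",np.hstack([crop(b,285,90,66,66,6),crop(c,360,195,66,66,6)])[:,:,::-1])
E
```

```text
14.3833 [0.41129642 0.18200779 0.20313904] [ 0.19628343 -0.04652563 -1.50939708] [-0.91  0.12  0.38  2.12 -0.05  0.91  0.96]
shift [ 0.0478 -0.001  -0.0013] turn [0.0009 0.0005 0.0008] target [0.44   0.1814 0.2024]
eye [0.4806051  0.17447846 0.2597866 ] [310.28060005 128.36305626] [410.48458839 220.23238457] 0.004148692312350502
```

View pics/v9.png

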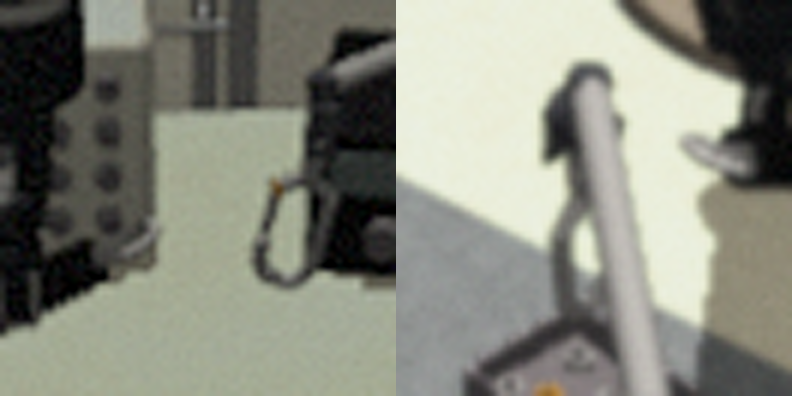

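Side view: the ring's tip is at (310.8,127), the gate hinge at (330.8,121) and the nose at about (329,130.3). Scene view: the ring tip is at (408,218) and the hook loop's left edge runs from (391,228) to (387,243). Now I check the lateral alignment numerically.

```bash
python3 - <<'E'
from h import *
import ik
a=np.radians(-4.7)
def H(x,z,O=ik.O):
    ik.O=O
    return ik.W(x*np.cos(a)-z*np.sin(a),x*np.sin(a)+z*np.cos(a))
for O in ([.559,.1685],[.559,.1635],[.559,.1735]):
    O=np.array(O);print(O)
    for n,(x,z) in dict(pin=(0,0),hinge=(-.014,-.034),gateL=(-.018,-.05),mouth=(-.014,-.056),spine=(.018,-.05),bowl=(0,-.09),nose=(-.014,-.062)).items():print(n,proj("scene",H(x,z,O)).round(1),proj("side",H(x,z,O)).round(1))
c=cv2.imread("pics/sc6.png")
for y in (224,228,232,236,240,244): print(y,c[y,380:402].min(1))
E
```

```text
[0.559  0.1685]
pin [391.7 217. ] [336.3 112.1]
hinge [395.1 225.5] [330.5 121.8]
gateL [395.9 230. ] [328.7 126.4]
mouth [394.6 232.9] [329.8 128.2]
spine [385.2 238.7] [340.3 127.5]
bowl [389.8 247.3] [333.1 138.3]
nose [394.5 234.9] [329.6 129.9]
[0.559  0.1635]
pin [389.6 216. ] [336.5 112.9]
hinge [393.1 224.5] [330.7 122.6]
gateL [394. 229.] [328.8 127.1]
mouth [392.7 231.9] [329.9 129. ]
spine [383.2 237.7] [340.5 128.2]
bowl [387.9 246.3] [333.3 139.1]
nose [392.5 233.9] [329.7 130.7]
[0.559  0.1735]
pin [393.8 218. ] [336.2 111.4]
hinge [397.2 226.5] [330.4 121. ]
gateL [397.9 230.9] [328.5 125.6]
mouth [396.6 233.9] [329.6 127.4]
spine [387.2 239.8] [340.2 126.7]
bowl [391.8 248.3] [333.  137.5]
nose [396.5 235.9] [329.4 129.2]
224 [221 222 219 220 218 219 217 202 137  91  84  95 128 159 178 186 180 173
 178 207 217 221]
228 [220 220 219 221 218 220 217 205 154 108  96  89 105 139 165 180 184 177
 169 181 213 220]
232 [220 219 222 223 217 201 158 118 113 122 159 183 157 132 147 171 176 183
 174 165 185 211]
236 [147 149 153 167 173 143  96  74  94 150 201 216 204 161 137 154 175 181
 184 173 173 204]
240 [149 150 144 144 148 136  93  71  80  99 142 166 176 162 123 138 162 178
 184 179 173 172]
244 [143 144 145 145 147 143 112  80  74  86 121 137 116 106  97 108 141 166
 179 183 180 168]
```

Request:
{"op": "step_arm", "data": {"rows": [[0.015, 0, 0, 0, 0, 0], [0.03, 0, 0, 0, 0, 0], [0.045, 0, 0, 0, 0, 0], [0.056, 0, 0, 0, 0, 0], [0.064, 0, 0, 0, 0, 0]]}}

```text
clock: 14.9
tcp_pos: [0.4507, 0.1839, 0.2036]
orientation: [0.17, 3.127, -0.003]
contact_force: [0.1, 0.2, -2.1]
grip_width: 0.0221
gripper_force: 78.7
```

Request:
{"op": "step_arm", "data": {"rows": [[0.003, 0, 0, 0, 0, 0], [0.006, 0, 0, 0, 0, 0], [0.009, 0, 0, 0, 0, 0], [0.012, 0, 0, 0, 0, 0], [0.015, 0, 0, 0, 0, 0]]}}

```text
clock: 15.32
tcp_pos: [0.4582, 0.1842, 0.2036]
orientation: [0.168, 3.128, -0.002]
contact_force: [-0.0, 0.1, -0.9]
grip_width: 0.0219
gripper_force: 78.7
```

Request:
{"op": "step_arm", "data": {"rows": [[0.002, 0, 0, 0, 0, 0], [0.004, 0, 0, 0, 0, 0], [0.006, 0, 0, 0, 0, 0], [0.008, 0, 0, 0, 0, 0], [0.01, -0.001, 0, 0, 0, 0]]}}

```text
clock: 15.73
tcp_pos: [0.4643, 0.1837, 0.2036]
orientation: [0.168, 3.128, -0.002]
contact_force: [0.2, 0.4, -1.1]
grip_width: 0.0219
gripper_force: 78.7
```

Request:
{"op": "step_arm", "data": {"rows": [[0.002, -0.001, 0, 0, 0, 0], [0.004, -0.002, 0, 0, 0, 0], [0.006, -0.003, 0, 0, 0, 0], [0.008, -0.004, 0, 0, 0, 0], [0.01, -0.005, 0, 0, 0, 0]]}}

```text
clock: 16.15
tcp_pos: [0.4703, 0.1804, 0.2036]
orientation: [0.169, 3.128, -0.002]
contact_force: [-1.2, 0.1, -1.4]
grip_width: 0.022
gripper_force: 78.7
```

Request:
{"op": "step_arm", "data": {"rows": [[0.002, -0.001, 0, 0, 0, 0], [0.004, -0.001, 0, 0, 0, 0], [0.006, -0.001, 0, 0, 0, 0], [0.008, -0.001, 0, 0, 0, 0], [0.008, -0.001, 0, 0, 0, 0]]}}

```text
clock: 16.57
tcp_pos: [0.4754, 0.1799, 0.2036]
orientation: [0.169, 3.127, -0.003]
contact_force: [-0.7, -0.4, -0.9]
grip_width: 0.0222
gripper_force: 78.7
```

Request:
{"op": "step_arm", "data": {"rows": [[0.002, 0, 0, 0, 0, 0], [0.004, 0, 0, 0, 0, 0], [0.006, -0.001, 0, 0, 0, 0], [0.008, -0.001, 0, 0, 0, 0], [0.008, -0.001, 0, 0, 0, 0]]}}

```text
clock: 16.98
tcp_pos: [0.4794, 0.1793, 0.2033]
orientation: [0.168, 3.129, -0.003]
contact_force: [-3.1, 0.2, -1.5]
grip_width: 0.0221
gripper_force: 78.8
```

Request:
{"op": "step_arm", "data": {"rows": [[0.002, 0, 0, 0, 0, 0], [0.003, 0, 0, 0, 0, 0], [0.005, -0.001, 0, 0, 0, 0], [0.005, -0.001, 0, 0, 0, 0], [0.005, -0.001, 0, 0, 0, 0]]}}

```text
clock: 17.4
tcp_pos: [0.4827, 0.1789, 0.2035]
orientation: [0.168, 3.128, -0.002]
contact_force: [-3.6, 1.4, -1.7]
grip_width: 0.022
gripper_force: 78.6
```

Request:
{"op": "step_arm", "data": {"rows": [[0.002, 0, 0, 0, 0, 0], [0.004, 0, 0, 0, 0, 0], [0.006, -0.001, 0, 0, 0, 0], [0.008, -0.001, 0, 0, 0, 0], [0.01, -0.001, 0, 0, 0, 0]]}}

```text
clock: 17.82
tcp_pos: [0.4886, 0.1782, 0.2035]
orientation: [0.168, 3.128, -0.003]
contact_force: [-5.4, 1.3, -1.4]
grip_width: 0.0221
gripper_force: 78.8
```

Request:
{"op": "step_arm", "data": {"rows": [[0.002, 0, 0, 0, 0, 0], [0.004, 0, 0, 0, 0, 0], [0.006, -0.001, 0, 0, 0, 0], [0.007, -0.001, 0, 0, 0, 0], [0.007, -0.001, 0, 0, 0, 0]]}}

```text
clock: 18.23
tcp_pos: [0.4927, 0.1776, 0.2033]
orientation: [0.168, 3.129, -0.003]
contact_force: [-5.6, 1.6, -1.9]
grip_width: 0.0223
gripper_force: 78.6
```

Request:
{"op": "step_arm", "data": {"rows": [[0.002, 0, -0.001, 0, 0, 0], [0.003, 0, -0.003, 0, 0, 0], [0.003, 0, -0.005, 0, 0, 0], [0.003, 0, -0.007, 0, 0, 0], [0.003, 0, -0.009, 0, 0, 0]]}}

```text
clock: 18.65
tcp_pos: [0.495, 0.1774, 0.1981]
orientation: [0.169, 3.127, -0.003]
contact_force: [-3.4, 0.7, -2.6]
grip_width: 0.0218
gripper_force: 78.6
```

Request:
{"op": "step_arm", "data": {"rows": [[0, 0, -0.002, 0, 0, 0], [0, 0, -0.004, 0, 0, 0], [0.001, 0, -0.006, 0, 0, 0], [0.001, 0, -0.007, 0, 0, 0], [0.001, 0, -0.007, 0, 0, 0]]}}

```text
clock: 19.07
tcp_pos: [0.4967, 0.1774, 0.1945]
orientation: [0.169, 3.125, -0.002]
contact_force: [0.7, -0.3, -0.6]
grip_width: 0.0219
gripper_force: 79.2
```

The force fell from 5.6 N to about 0, so the gate has snapped past the wire. I continue down inside.

Request:
{"op": "step_arm", "data": {"rows": [[0, 0, -0.002, 0, 0, 0], [0, 0, -0.004, 0, 0, 0], [0.001, 0, -0.006, 0, 0, 0], [0.001, 0, -0.008, 0, 0, 0], [0.001, 0, -0.01, 0, 0, 0]]}}

```text
clock: 19.48
tcp_pos: [0.4962, 0.1775, 0.1879]
orientation: [0.169, 3.127, -0.002]
contact_force: [-0.1, 0.5, -1.4]
grip_width: 0.0218
gripper_force: 79.2
```

```bash
python3 - <<'E'
from h import *
b=eyes.grab_frame("side");c=eyes.grab_frame("scene");o=r.get_obs()
print(o["tcp_pos"],o["contact_force"],o["joints"].round(2))
cv2.imwrite("pics/s7.png",b[:,:,::-1]);cv2.imwrite("pics/v10.png",np.hstack([crop(b,300,95,56,56,7),crop(c,365,200,56,56,7)])[:,:,::-1])
E
```

```text
[0.49597549 0.17746103 0.18778666] [ 0.00182025 -0.31062893 -0.92331016] [-0.8   0.28  0.41  1.97 -0.13  0.91  1.13]
```

View pics/v10.png

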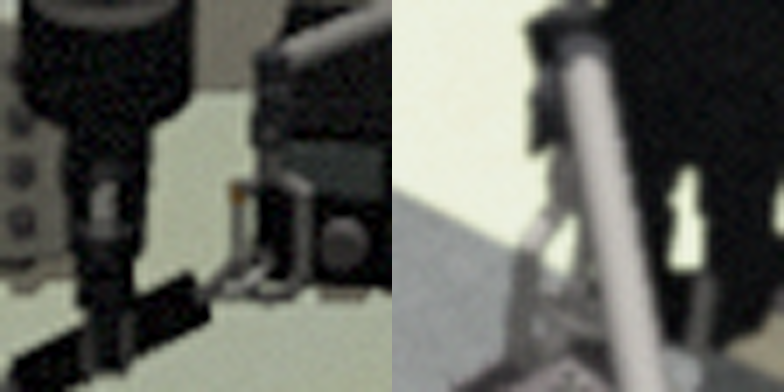

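The ring sits inside the loop with the gate (238,190 to 240,260 in the crop) shut behind it. Next I plan the tilt to hanging and check joint limits with the fitted arm model.

```bash
python3 - <<'E'
import numpy as np
from h import r,R
o=r.get_obs();q0=o["joints"]
import kin
kin.D.append((list(o["joints"]),list(o["tcp_pos"]),list(o["orientation"])))
import ik
print(ik.c,ik.p.round(3),abs(ik.res(ik.p,ik.s)).max())
off,Mb=ik.fk(q0,ik.p,ik.s)[1]-o["tcp_pos"],None
eye0=o["tcp_pos"]-ik.tcp([0,0,0],30);print("eye",eye0)
ex=np.array([.5705,.1695,.2395])
for dy in (-35,-20,0,20,35):
    q=q0.copy();out=[];w=0;bad=0
    for k in range(1,13):
        phi=30+5*k;f=min(1,k/8);ys=-6.2+dy*f;e=eye0+(ex-eye0)*min(1,k/4)
        b=ik.ik(ik.tcp(e,phi,ys)+off,ik.G(phi,ys=ys),q);d=abs(b[1]-q).max();w=max(w,d);q=b[1];bad=max(bad,b[2]*1000,b[3])
        if k in(6,9,12): out.append(q.round(2))
    print(dy,"maxstep",w.round(2),"err",round(bad,2));[print("   ",x) for x in out]
E
```

```text
0.0003821110391499731 [ 0.287  0.514  0.498  0.314 -0.024 -0.019 -0.008 -0.083  1.493] 0.01277558890028016
eye [0.56528417 0.1699317  0.24443422]
-35 maxstep 0.21 err 0.0
    [-1.35  0.41  0.77  2.11  0.4   0.53  0.03]
    [-1.58  0.67  0.98  2.1   0.5   0.52 -0.33]
    [-1.71  0.95  1.12  2.13  0.56  0.44 -0.53]
-20 maxstep 0.47 err 0.0
    [-1.33  0.35  0.77  2.18  0.45  0.41  0.18]
    [-1.68  0.66  1.11  2.23  0.57  0.24 -0.19]
    [-1.76  0.94  1.18  2.27  1.29  0.17 -1.1 ]
0 maxstep 0.74 err 0.01
    [-1.24  0.27  0.73  2.25  0.43  0.26  0.51]
    [-1.21  0.33  0.65  2.33  1.93  0.29 -1.04]
    [-1.11  0.45  0.49  2.39  2.33  0.66 -1.53]
20 maxstep 1.09 err 3.74
    [-0.63  0.19  0.2   2.28  0.41  0.17  0.9 ]
    [ 0.53  0.38 -0.98  2.4   2.38  0.42 -0.76]
    [-0.43  0.36  0.02  2.44  3.02  0.71 -1.61]
35 maxstep 0.88 err 50.34
    [-0.69  0.19  0.34  2.28 -0.57  0.17  2.08]
    [ 0.1   0.21 -0.37  2.27 -1.19  0.17  2.96]
    [ 0.66  0.31 -0.91  2.24 -1.06  0.17  2.96]
```

```bash
cat > plan.py <<'E'
import numpy as np
from h import r,R
import ik
def rows(e0,e1,p0,p1,y0,y1,n=5):
    """row targets from the measured pose, which should have eye e0 at pitch p0, yaw y0"""
    o=r.get_obs();print(o["clock"],o["tcp_pos"].round(4),o["contact_force"].round(1),o["joints"].round(2))
    t0=ik.tcp(e0,p0,-6.2+y0);M0=ik.G(p0,ys=-6.2+y0)
    print("off from plan mm",((o["tcp_pos"]-t0)*1e3).round(1),"deg",np.degrees((R.from_rotvec(o["orientation"])*M0.inv()).as_rotvec()).round(1))
    for k in range(1,n+1):
        f=k/n;e=np.array(e0)+(np.array(e1)-e0)*f;ph=p0+(p1-p0)*f;ya=y0+(y1-y0)*f-6.2
        print(np.r_[(ik.tcp(e,ph,ya)-t0)/.6,(ik.G(ph,ys=ya)*M0.inv()).as_rotvec()/np.pi].round(3).tolist())
E
python3 - <<'E'
from plan import *
a,b=[.5653,.1699,.2444],[.5695,.1697,.2395]
rows(a,b,30,45,0,0);rows(b,b,45,60,0,-5)
q=r.get_obs()["joints"];off=ik.fk(q,ik.p,ik.s)[1]-r.get_obs()["tcp_pos"]
for phi in range(33,91,3):
    ya=-5*(phi-45)/15 if 45<phi<=60 else -5-25*(phi-60)/30 if phi>60 else 0
    B=ik.ik(ik.tcp(b,phi,-6.2+ya)+off,ik.G(phi,ys=-6.2+ya),q);d=abs(B[1]-q).max();q=B[1]
    if phi%6==0: print(phi,round(ya),q.round(2),d.round(2),round(B[2],4),round(B[3],2))
E
```

```text
19.5833 [0.496  0.1775 0.1878] [ 0.  -0.3 -0.9] [-0.8   0.28  0.41  1.97 -0.13  0.91  1.13]
off from plan mm [-0.  0.  0.] deg [-0.1 -0.1  0. ]
[0.006, -0.001, -0.008, -0.002, -0.017, 0.0]
[0.013, -0.001, -0.015, -0.004, -0.033, 0.0]
[0.02, -0.002, -0.022, -0.005, -0.05, 0.0]
[0.028, -0.003, -0.029, -0.007, -0.066, -0.0]
[0.035, -0.003, -0.035, -0.009, -0.083, 0.0]
19.5833 [0.496  0.1775 0.1878] [ 0.  -0.3 -0.9] [-0.8   0.28  0.41  1.97 -0.13  0.91  1.13]
off from plan mm [-21.2   2.1  21. ] deg [ 1.5 14.8  0. ]
[0.007, 0.001, -0.004, -0.002, -0.017, -0.006]
[0.013, 0.001, -0.009, -0.004, -0.033, -0.011]
[0.02, 0.001, -0.012, -0.007, -0.05, -0.017]
[0.028, 0.001, -0.016, -0.01, -0.066, -0.022]
[0.035, 0.001, -0.019, -0.013, -0.082, -0.028]
36 0 [-0.84  0.26  0.42  2.03 -0.08  0.77  1.08] 0.06 0.0 0.0
42 0 [-0.88  0.24  0.43  2.08  0.01  0.65  0.99] 0.06 0.0 0.0
48 -1 [-0.95  0.23  0.47  2.14  0.12  0.52  0.84] 0.09 0.0 0.0
54 -3 [-1.08  0.24  0.56  2.18  0.29  0.42  0.61] 0.12 0.0 0.0
60 -5 [-1.27  0.29  0.73  2.22  0.49  0.33  0.34] 0.14 0.0 0.0
66 -10 [-1.52  0.41  0.96  2.25  0.58  0.26  0.09] 0.11 0.0 0.0
72 -15 [-1.66  0.58  1.1   2.25  0.56  0.22 -0.07] 0.09 0.0 0.0
78 -20 [-1.74  0.74  1.16  2.24  0.51  0.21 -0.19] 0.08 0.0 0.0
84 -25 [-1.77  0.9   1.19  2.21  0.46  0.25 -0.29] 0.07 0.0 0.0
90 -30 [-1.78  1.03  1.2   2.17  0.41  0.31 -0.37] 0.06 0.0 0.0
```

Smooth path. First 15°.

Request:
{"op": "step_arm", "data": {"rows": [[0.006, -0.001, -0.008, -0.002, -0.017, 0], [0.013, -0.001, -0.015, -0.004, -0.033, 0], [0.02, -0.002, -0.022, -0.005, -0.05, 0], [0.028, -0.003, -0.029, -0.007, -0.066, 0], [0.035, -0.003, -0.035, -0.009, -0.083, 0]]}}

```text
clock: 20.0
tcp_pos: [0.5175, 0.1756, 0.1671]
orientation: [0.155, 2.863, -0.022]
contact_force: [0.5, -1.0, -0.9]
grip_width: 0.0219
gripper_force: 79.1
```

Request:
{"op": "step_arm", "data": {"rows": [[0.007, 0.001, -0.004, -0.002, -0.017, -0.006], [0.013, 0.001, -0.009, -0.004, -0.033, -0.011], [0.02, 0.001, -0.012, -0.007, -0.05, -0.017], [0.028, 0.001, -0.016, -0.01, -0.066, -0.022], [0.035, 0.001, -0.019, -0.013, -0.082, -0.028]]}}

```text
clock: 20.42
tcp_pos: [0.5383, 0.1764, 0.156]
orientation: [0.257, 2.596, -0.071]
contact_force: [1.3, -0.7, -2.0]
grip_width: 0.0217
gripper_force: 79.1
```

```bash
python3 - <<'E'
from plan import *
b=[.5695,.1697,.2395]
rows(b,b,60,75,-5,-17.5)
rows(b,b,75,90,-17.5,-30)
E
```

```text
20.4167 [0.5383 0.1764 0.156 ] [ 1.3 -0.7 -2. ] [-1.33  0.3   0.79  2.27  0.55  0.31  0.28]
off from plan mm [0.2 0.5 0.4] deg [-0.1 -0.2 -0.1]
[0.008, 0.001, -0.003, -0.004, -0.016, -0.014]
[0.015, 0.0, -0.005, -0.008, -0.032, -0.028]
[0.023, -0.0, -0.007, -0.013, -0.048, -0.042]
[0.031, -0.002, -0.008, -0.019, -0.064, -0.055]
[0.038, -0.004, -0.009, -0.025, -0.08, -0.069]
20.4167 [0.5383 0.1764 0.156 ] [ 1.3 -0.7 -2. ] [-1.33  0.3   0.79  2.27  0.55  0.31  0.28]
off from plan mm [-22.8   3.    5.8] deg [ 4.4 14.1 12.3]
[0.007, -0.003, -0.001, -0.007, -0.015, -0.014]
[0.014, -0.006, -0.001, -0.015, -0.03, -0.028]
[0.021, -0.01, -0.001, -0.023, -0.044, -0.042]
[0.027, -0.015, 0.0, -0.032, -0.059, -0.055]
[0.033, -0.02, 0.001, -0.042, -0.072, -0.069]
```

Tracking well with low forces.

Request:
{"op": "step_arm", "data": {"rows": [[0.008, 0.001, -0.003, -0.004, -0.016, -0.014], [0.015, 0, -0.005, -0.008, -0.032, -0.028], [0.023, 0, -0.007, -0.013, -0.048, -0.042], [0.031, -0.002, -0.008, -0.019, -0.064, -0.055], [0.038, -0.004, -0.009, -0.025, -0.08, -0.069]]}}

```text
clock: 20.83
tcp_pos: [0.5611, 0.175, 0.1507]
orientation: [0.485, 2.302, -0.205]
contact_force: [0.2, -0.4, -2.0]
grip_width: 0.0219
gripper_force: 79.1
```

```bash
python3 - <<'E'
from plan import *
b=[.5695,.1697,.2395]
rows(b,b,75,90,-17.5,-30)
E
```

```text
20.8333 [0.5611 0.175  0.1507] [ 0.2 -0.4 -2. ] [-1.66  0.69  1.12  2.29  0.68  0.18 -0.25]
off from plan mm [0.1 1.6 0.6] deg [-0.1 -0.3 -0.1]
[0.007, -0.003, -0.001, -0.007, -0.015, -0.014]
[0.014, -0.006, -0.001, -0.015, -0.03, -0.028]
[0.021, -0.01, -0.001, -0.023, -0.044, -0.042]
[0.027, -0.015, 0.0, -0.032, -0.059, -0.055]
[0.033, -0.02, 0.001, -0.042, -0.072, -0.069]
```

```bash
python3 - <<'E'
from plan import *
b=[.5695,.1697,.2395]
rows(b,b,75,78,-17.5,-28,4);rows(b,b,78,90,-28,-33)
E
```

```text
20.8333 [0.5611 0.175  0.1507] [ 0.2 -0.4 -2. ] [-1.66  0.69  1.12  2.29  0.68  0.18 -0.25]
off from plan mm [0.1 1.6 0.6] deg [-0.1 -0.3 -0.1]
[0.002, -0.0, -0.0, -0.002, -0.004, -0.015]
[0.004, -0.001, -0.0, -0.004, -0.007, -0.029]
[0.006, -0.001, -0.0, -0.006, -0.011, -0.044]
[0.008, -0.002, -0.001, -0.008, -0.015, -0.058]
20.8333 [0.5611 0.175  0.1507] [ 0.2 -0.4 -2. ] [-1.66  0.69  1.12  2.29  0.68  0.18 -0.25]
off from plan mm [-4.6  2.8  0.9] deg [ 1.3  2.3 10.4]
[0.005, -0.004, -0.0, -0.008, -0.011, -0.006]
[0.01, -0.007, -0.0, -0.015, -0.022, -0.011]
[0.015, -0.011, 0.0, -0.023, -0.032, -0.017]
[0.02, -0.015, 0.001, -0.032, -0.043, -0.022]
[0.025, -0.019, 0.002, -0.04, -0.053, -0.028]
```

Request:
{"op": "step_arm", "data": {"rows": [[0.002, 0, 0, -0.002, -0.004, -0.015], [0.004, -0.001, 0, -0.004, -0.007, -0.029], [0.006, -0.002, 0, -0.006, -0.011, -0.044], [0.008, -0.003, -0.001, -0.008, -0.015, -0.058]]}}

```text
clock: 21.17
tcp_pos: [0.5658, 0.1731, 0.1494]
orientation: [0.682, 2.209, -0.309]
contact_force: [-0.4, 0.6, -1.6]
grip_width: 0.0221
gripper_force: 79.2
```

```bash
python3 - <<'E'
from plan import *
b=[.5695,.1697,.2395]
rows(b,b,78,90,-28,-33)
E
```

```text
21.1667 [0.5658 0.1731 0.1494] [-0.4  0.6 -1.6] [-1.64  0.75  1.06  2.21  0.56  0.36 -0.32]
off from plan mm [ 0.   0.8 -0.4] deg [-0.2 -0.2 -0.1]
[0.005, -0.004, -0.0, -0.008, -0.011, -0.006]
[0.01, -0.007, -0.0, -0.015, -0.022, -0.011]
[0.015, -0.011, 0.0, -0.023, -0.032, -0.017]
[0.02, -0.015, 0.001, -0.032, -0.043, -0.022]
[0.025, -0.019, 0.002, -0.04, -0.053, -0.028]
```

j6 is back to 0.36, clear of its limit. Last tilt, then settle and measure.

Request:
{"op": "step_arm", "data": {"rows": [[0.005, -0.004, 0, -0.008, -0.011, -0.006], [0.01, -0.007, 0, -0.015, -0.022, -0.011], [0.015, -0.011, 0, -0.023, -0.032, -0.017], [0.02, -0.016, 0.001, -0.032, -0.043, -0.022], [0.025, -0.02, 0.002, -0.04, -0.053, -0.028]]}}

```text
clock: 21.58
tcp_pos: [0.5809, 0.1611, 0.1503]
orientation: [0.708, 1.988, -0.416]
contact_force: [-0.6, -0.6, -1.4]
grip_width: 0.0223
gripper_force: 79.2
```

Request:
{"op": "step_arm", "data": {"rows": [[0, 0, 0, 0, 0, 0], [0, 0, 0, 0, 0, 0], [0, 0, 0, 0, 0, 0]]}}

```text
clock: 21.83
tcp_pos: [0.5808, 0.1602, 0.1509]
orientation: [0.71, 1.99, -0.416]
contact_force: [-0.6, -0.2, -0.4]
grip_width: 0.0222
gripper_force: 79.2
```

```bash
python3 - <<'E'
from plan import *
from h import *
b=[.5695,.1697,.2395]
rows(b,b,90,90,-33,-33,1)
im=eyes.grab_frame("side");cv2.imwrite("pics/s8.png",im[:,:,::-1])
g=im.max(2)[120:184,318:352]
print("\n".join(str(120+i)+" "+"".join("#" if v>150 else "+" if v>105 else "." if v>60 else " " for v in row) for i,row in enumerate(g)))
E
```

```text
21.8333 [0.5808 0.1602 0.1509] [-0.6 -0.2 -0.4] [-1.69  1.01  1.13  2.18  0.54  0.37 -0.48]
off from plan mm [ 0.3 -0.5  0.1] deg [-0.1 -0.  -0.1]
[0.0, 0.0, 0.0, 0.0, 0.0, 0.0]
120 +###############++.   ....        
121 .+############+++.     .++.       
122  +############++..      ...       
123  .############+....      .        
124   +###########+..+.      .        
125   +############..+.      .        
126    +###########..+.      .    ..  
127     ++######+++..+.      .   .... 
128      .+####+. ...+.      .     ...
129        ++++.    ..       .        
130          .      ..       .        
131          ..    ...       .        
132           .    ...       .        
133                  .   .   .        
134                 ... ..  .         
135                 .........         
136                 .........+++......
137                   ....  +##+......
138                   ......###+++++++
139                   . ++.+##########
140          .          ...###########
141         ..           .+###########
142                        +##########
143             +.       
[... 873 characters left out ...]
66 .................       ......+...
167 ..++............        ...+......
168 .................       ........+.
169 .................      ...........
170 ...............+..     ...........
171 +......+.......+...  .............
172 .................+................
173 .................+................
174 ..................................
175 ........................+.........
176 ................... ..............
177 .............+..... ..............
178 ......++..  .......  ..+..........
179   .......     .....  ......++..++.
180                ....  .............
181         ....    ...  .............
182         .....   ... ...+........+.
183     ..   ....     ................
```

Request:
{"op": "step_arm", "data": {"rows": [[0, 0, -0.001, 0, 0, 0], [0, 0, -0.002, 0, 0, 0], [0, 0, -0.003, 0, 0, 0], [0, 0, -0.003, 0, 0, 0]]}}

```text
clock: 22.22
tcp_pos: [0.5807, 0.1601, 0.1489]
orientation: [0.71, 1.989, -0.416]
contact_force: [0.7, 0.5, -0.2]
grip_width: 0.0222
gripper_force: 79.2
```

Request:
{"op": "step_arm", "data": {"rows": [[0, 0, -0.001, 0, 0, 0], [0, 0, -0.002, 0, 0, 0], [0, 0, -0.002, 0, 0, 0]]}}

```text
clock: 22.47
tcp_pos: [0.5807, 0.1601, 0.1477]
orientation: [0.709, 1.989, -0.416]
contact_force: [0.9, 0.3, -1.0]
grip_width: 0.0219
gripper_force: 79.2
```

Request:
{"op": "step_arm", "data": {"rows": [[0, 0, -0.001, 0, 0, 0], [0, 0, -0.002, 0, 0, 0], [0, 0, -0.002, 0, 0, 0]]}}

```text
clock: 22.72
tcp_pos: [0.581, 0.1598, 0.1472]
orientation: [0.71, 1.988, -0.417]
contact_force: [-1.1, 0.3, 2.9]
grip_width: 0.0223
gripper_force: 79.6
```

Request:
{"op": "step_arm", "data": {"rows": [[0, 0, -0.001, 0, 0, 0], [0, 0, -0.002, 0, 0, 0], [0, 0, -0.002, 0, 0, 0]]}}

```text
clock: 22.97
tcp_pos: [0.5814, 0.1596, 0.147]
orientation: [0.71, 1.986, -0.417]
contact_force: [-2.3, 1.4, 8.6]
grip_width: 0.0215
gripper_force: 79.9
```

Request:
{"op": "step_arm", "data": {"rows": [[0, 0, 0.001, 0, 0, 0], [0, 0, 0.002, 0, 0, 0], [0, 0, 0.003, 0, 0, 0], [0, 0, 0.003, 0, 0, 0], [0, 0, 0.003, 0, 0, 0]], "squeeze": 20}}

```text
clock: 23.38
tcp_pos: [0.5807, 0.1601, 0.1472]
orientation: [0.71, 1.989, -0.416]
contact_force: [0.7, -0.1, 2.7]
grip_width: 0.0218
gripper_force: 79.4
```

Request:
{"op": "step_arm", "data": {"rows": [[0, 0, 0, 0, 0, 0], [0, 0, 0, 0, 0, 0], [0, 0, 0, 0, 0, 0]]}}

```text
clock: 23.63
tcp_pos: [0.5807, 0.1601, 0.1472]
orientation: [0.71, 1.989, -0.417]
contact_force: [0.1, -0.7, 1.3]
grip_width: 0.0219
gripper_force: 79.4
```

Request:
{"op": "step_arm", "data": {"rows": [[0, 0, 0, 0, 0, 0], [0, 0, 0, 0, 0, 0], [0, 0, 0, 0, 0, 0], [0, 0, 0, 0, 0, 0], [0, 0, 0, 0, 0, 0]], "jaw": 0.62}}

```text
clock: 24.05
tcp_pos: [0.5806, 0.1602, 0.147]
orientation: [0.709, 1.989, -0.416]
contact_force: [-0.6, -0.2, -0.7]
grip_width: 0.0325
gripper_force: 0.0
```

```bash
cat > sd.py <<'E'
from h import *
def sd(n):
    im=eyes.grab_frame("side");cv2.imwrite(f"pics/{n}.png",im[:,:,::-1])
    g=im.max(2)[118:184,312:360]
    print("\n".join(str(118+i)+" "+"".join("#" if v>150 else "+" if v>105 else "." if v>60 else " " for v in row) for i,row in enumerate(g)))
E
python3 -c "
from sd import *
sd('s9');print(r.get_obs()['grip_width'],r.get_obs()['contact_force'])"
```

```text
118   .#####################+                       
119    .####################+   ..                  
120     .#################++.  .....                
121      +##############+++..    ..+.               
122       .#############++..      ...               
123        +############+....                       
124        .+###########+..+.      .                
125         +############..+.      .                
126         +############..+.      .    ..          
127         .+###########..+.      .   ....         
128          .++#####+.++..+.      .      ..        
129            .+##++.  ....       .                
130              ++..     .+       .                
131                .     ...       .                
132                 .    ...       .                
133                        ..      .                
134                       ...  .  .                 
135                       ... .. ..                 
136                        ...... .+++.......+.     
137                         ... . +##+......+##+++++
138                         ......####++
[... 1755 characters left out ...]
......
172 .........................  .....................
173 +......................+.  .......+.............
174 ......................... ......................
175 ......................... ......................
176  ................+....+.. ..................... 
177    .................+.+.. ..+................   
178       ......+..    ......  ..........+......   .
179         ......      ...................+..    ..
180                       ... ........++.....  .....
181    .  .       .....   ..   .............. ......
182               ..+...       ...........+. .......
183     .          .....     . .........+... .......
0.03219739934936135 [-0.22091023  0.126218   -0.3014435 ]
```

Request:
{"op": "step_arm", "data": {"rows": [[0, 0, 0, 0, 0, 0], [0, 0, 0, 0, 0, 0], [0, 0, 0, 0, 0, 0], [0, 0, 0, 0, 0, 0], [0, 0, 0, 0, 0, 0]], "jaw": 0.2}}

```text
clock: 24.52
tcp_pos: [0.5807, 0.1601, 0.1472]
orientation: [0.71, 1.989, -0.416]
contact_force: [0.3, -0.8, -0.1]
grip_width: 0.0686
gripper_force: 0.0
```

Request:
{"op": "step_arm", "data": {"rows": [[-0.006, 0.005, 0, 0, 0, 0], [-0.015, 0.013, 0, 0, 0, 0], [-0.028, 0.023, 0, 0, 0, 0], [-0.043, 0.035, 0, 0, 0, 0], [-0.06, 0.049, 0, 0, 0, 0]]}}

```text
clock: 24.93
tcp_pos: [0.5436, 0.1903, 0.1471]
orientation: [0.709, 1.989, -0.416]
contact_force: [-0.6, -0.0, 0.1]
grip_width: 0.0685
gripper_force: 0.0
```

Request:
{"op": "step_arm", "data": {"rows": [[-0.02, 0.016, 0, 0, 0, 0], [-0.045, 0.036, 0, 0, 0, 0], [-0.07, 0.057, 0, 0, 0, 0], [-0.09, 0.073, 0, 0, 0, 0], [-0.1, 0.08, 0, 0, 0, 0]]}}

```text
clock: 25.35
tcp_pos: [0.4828, 0.2407, 0.1466]
orientation: [0.706, 1.991, -0.413]
contact_force: [-0.1, 0.9, -0.4]
grip_width: 0.0684
gripper_force: 0.0
```

```bash
python3 -c "
from sd import *
o=r.get_obs();print(o['clock'],o['contact_force'],o['grip_width'],o['joints'].round(2))
sd('s10')"
```

```text
25.35 [-0.13411367  0.91109928 -0.35777371] 0.0684205782129969 [-1.92  0.96  1.07  2.18  0.43  0.6  -0.52]
118 ########################+                       
119 ########################+   ..                  
120 ######################++.   ....                
121 ####################+++.     ..+.               
122 ####################++..      ...               
123 ####################+....                       
124 ####################+..+.      .                
125 #####################..+.      .                
126 #####################..+.      .    ..          
127 ####################+..+.      .   ....         
128 ####################+..+.      .     ...        
129 #####################...       .                
130 #####################...       .                
131 ####################+...       .                
132 ####################+...       .                
133 ####################+. .       .                
134 ####################+....  .  .                 
135 +####################..........                 
136 .+###################+.........+++.
[... 1804 characters left out ...]
...........
171 .......................     ....................
172 .........................  .....................
173 .......................+. ......................
174 ......................... ......................
175  ........................ ......................
176 .  ...................... ......................
177 ......................... ...................   
178 ........................  .................    .
179 ........................ . ...............    ..
180 ...+....................  ...............  .....
181 ...+....................   .+............ ......
182 ...+....................   ...........+. .......
183 ........................   ............. .......
```

The tool hangs plumb from the hook with the gate shut. I wait a second, check that it is still, then hand in.

Request:
{"op": "step_arm", "data": {"rows": [[0, 0, 0, 0, 0, 0], [0, 0, 0, 0, 0, 0], [0, 0, 0, 0, 0, 0], [0, 0, 0, 0, 0, 0], [0, 0, 0, 0, 0, 0]]}}

```text
clock: 25.82
tcp_pos: [0.485, 0.2366, 0.1474]
orientation: [0.711, 1.988, -0.417]
contact_force: [-0.1, -0.3, -0.2]
grip_width: 0.0681
gripper_force: 0.0
```

Request:
{"op": "step_arm", "data": {"rows": [[0, 0, 0, 0, 0, 0], [0, 0, 0, 0, 0, 0], [0, 0, 0, 0, 0, 0], [0, 0, 0, 0, 0, 0], [0, 0, 0, 0, 0, 0]]}}

```text
clock: 26.23
tcp_pos: [0.4847, 0.2375, 0.1472]
orientation: [0.71, 1.989, -0.416]
contact_force: [-0.5, -0.2, -1.2]
grip_width: 0.0679
gripper_force: 0.0
```

```bash
python3 - <<'E'
from h import *
im=[cv2.imread("pics/s10.png")[:,:,::-1]]
for k in range(4): im.append(eyes.grab_frame("side"))
for i in im:
    d=i.max(2).astype(int);print([(np.where(d[y,330:346]<60)[0]+330).mean().round(1) for y in (148,154,160)])
c=eyes.grab_frame("scene");a=cv2.imread("pics/scene0.png")[:,:,::-1]
m=(np.abs(c.astype(int)-a).max(2)>60).astype(np.uint8);m=cv2.morphologyEx(m,cv2.MORPH_OPEN,np.ones((3,3)))
n,l,s,_=cv2.connectedComponentsWithStats(m);print(s[1:][s[1:,4]>40])
print(r.hand_in())
E
```

```text
[np.float64(338.0), np.float64(338.0), np.float64(338.0)]
[np.float64(338.0), np.float64(338.0), np.float64(338.0)]
[np.float64(338.0), np.float64(338.0), np.float64(338.0)]
[np.float64(338.0), np.float64(338.0), np.float64(338.0)]
[np.float64(338.0), np.float64(338.0), np.float64(338.0)]
[[  588     0    52    19   536]
 [  633     7     7    18    98]
 [  529    24    94    60  2312]
 [  617    42    23    16   274]
 [  467    64    61    31   979]
 [  427    65   213   229 15592]
 [  435    79    23    28   351]
 [  414    96    14    24   167]
 [  429   201    10     7    46]
 [  616   219    24    37   473]
 [  274   222    25    23   252]
 [  380   258    11    11    94]
 [  376   269    13    24   211]
 [  618   279    22    39   583]
 [  434   289    23     7    88]
 [  441   291   104    41  2115]
 [  549   296    48    54  1224]]
the job is handed in; nothing more can be done
None
```

The nut driver hangs still and plumb from the snap hook with the gate shut behind its ring, and the job is handed in at about 26 s; the first grasp slipped and rolled the driver one flat on the bench, but I rolled it back before gripping, and readings on the hook peaked at about 9–10 N.

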